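# Mount a keyed gear on the runout tester

### The job

Put the gear on the runout tester's arbor: let its bore find the arbor, turn it under light pressure until its keyway drops over the key, and ease it down until it sits fully home on the flange; do not force it or let it fall. Then slip the black collar over the arbor's end so that it lies flat on top of the gear's hub, let go, and leave the tools lying around where they are.

Things in the scene. Friction and masses are not known exactly. Their poses are not given: they have to be found in the camera images.
- arbor_seat (a point): Centre of the bright seating flange (60 mm across) of the runout tester's upright arbor, 45 mm above the bench; x towards the dial indicator, z up along the arbor. The tester is fixed: grey bed 110 mm wide, 14 mm high, from 60 mm before to 180 mm behind the arbor. The arbor's bearing is clamped (gives only above 3 N m), so arbor and key stay put while the gear is turned.
- arbor_end (a point): Top end of the arbor on its axis, 66 mm above the flange, axes as arbor_seat. The arbor is 24 mm in diameter from the flange up to 44.5 mm, tapers there, and is 21 mm from 46 mm up to its chamfered end.
- key_level (a point): Point on the arbor's axis, level with the key's flat top, 20 mm above the flange; axes as arbor_seat. The brass key is 8 mm wide, reaches 17 mm from the axis and down to the flange. It points to this point's -x, but up to 0.75 rad to either side: that angle is not measured, it must be seen or felt. More than 50 N of the gear on arbor, key or flange spoils them, and so does letting the gear fall.
- dial_tip (a point): Tip of the fixed dial indicator, 52 mm behind the arbor's axis and 52 mm above the bench, clear of the seated gear's rim; its case, 57 mm across, lies behind it, top 64 mm above the bench.
- gear_center (a point): Centre of the loose dark steel gear (0.25 to 0.6 kg), 24 mm above its underside, z up its bore. Toothed disc 84 mm across, 14 mm thick; above it a round hub 46 mm across, up to 48 mm, to be gripped from above. Through bore 26 mm with one keyway to this point's -x, 10 mm wide, to 18.5 mm from the axis. Lies flat at the right, keyway within 0.35 rad of world -x. On the key it stands 20 mm above its seat.
- collar_center (a point): Centre of the loose black collar ring, 50 mm across, 13 mm thick, bore about 25 mm (free for a 23.5 mm bar), lying flat on the bench at the left, z up; 6.5 mm above its underside. On the hub of the seated gear its underside is 48 mm above the flange.
- calliper: Sliding calliper lying on the bench at the far left, 200 x 57 x 10 mm, origin at the middle of its underside: not to be disturbed.
- marker: Blue marker pen lying near the bench's front edge, 122 x 14 mm, origin at the middle of its underside: not to be disturbed.
- magnet: Black pot magnet with knob, 43 mm across and 37 mm high, standing at the right, origin at the centre of its underside: not to be disturbed.

How it is judged:
On the way:
1. The gear sits fully home on the flange, its keyway over the key, upright on the arbor (z of gear_center in the frame of arbor_seat below 0.026 m and horizontal distance between gear_center and arbor_seat below 0.003 m and angle between gear_center's own z axis and vertical below 0.06 rad), for 0.2 s.
At the end, for the whole second after the job is handed in: Gear fully home: underside within 2 mm of the flange, axis within 3 mm of the arbor's, tilt under 0.06 rad. Collar over the arbor's end, flat on the hub: within 2.5 mm in height, 5 mm of the axis, tilt under 0.06 rad. Both at rest and released (all of step 1 and z of collar_center in the frame of arbor_seat between 0.052 and 0.057 m and horizontal distance between collar_center and arbor_seat below 0.005 m and angle between collar_center's own z axis and vertical below 0.06 rad and linear speed of each of gear, collar below 0.02 m/s); the robot touches nothing.
It fails at once if The gear is pressed or jammed on the arbor, key or flange with more than 50 N (contact force between gear and tester above 50 N).
It fails at once if The gear is let fall over the key (faster than 0.3 m/s on the arbor, less than 25 mm above the flange) (horizontal distance between gear_center and arbor_seat below 0.005 m and z of gear_center in the frame of arbor_seat below 0.049 m and linear speed of gear above 0.3 m/s).
It fails at once if A bystander (calliper, marker or magnet) is moved by more than 3 cm (distance of any of calliper, marker, magnet from where it was at the start of the episode above 0.03 m).
It also fails if it takes over 72 s, if anything falls off the work surface, if the arm or the gripper's body presses on something with over 40 N, if the wrist force passes 120 N, or if a joint passes its speed limit or range.

### The arm

A 7-joint arm with a two-finger parallel gripper is mounted at the origin on a cart in front of the work surface, level with it; the furniture and walls round the work are solid. World frame = base frame: x ahead of the robot, y to its left, z up, the work surface at z = 0. Lengths are in m, angles in rad, forces in N, time in s.
With the tool pointing down it reaches from about 0.425 to 0.925 m from the base axis. Payload 6.8 kg.
Tool frame: the origin (TCP) lies midway between the tips of the shut fingers; the grasp point (between the pads) lies 19 mm behind it; z points along the fingers, y is the line along which they close (so a half turn about z gives the same grasp; the last joint's range is limited). The gripper opens to 85 mm and grips with 20 to 120 N. Pads are 22 mm wide; open, the fingers measure 114 mm over their backs; the gripper's body (76 mm by 85 mm) begins 54 mm behind the grasp point. The pads swing forward as they close: fully open they stand 13 mm farther back than shut.
Start: joints at [-1.374, 0.477, 0.022, 1.555, -0.011, 1.109, -0.083], TCP at [0.203, 0.644, 0.231] pointing down, gripper open.
Joint ranges: [-2.96, 2.96], [-0.34, 2.1], [-1.41, 1.46], [0.24, 2.44], [-1.37, 4.51], [0.17, 1.92], [-2.96, 2.96]. Speed limits (rad/s): [2.39, 2.39, 3.14, 3.14, 3.14, 3.14, 3.14].

### API

Orientations are given as a unit quaternion [w, x, y, z].
In Python, from station import bot gives the robot as it stands.
- The arm moves only by the tool jog_arm, never from a script. Its argument "rows" is a list of rows, each an object of numbers: "fingers": the finger opening in mm, from 0 to 85.4; "x", "y", "z": the shift along the tool's x, y, z in mm; "ax", "ay", "az": the turn, a rotation vector about the tool's x, y, z in degrees. A call has exactly 8 rows; each row shifts and turns the commanded pose from where the row before left it, along the tool's axes as they then stand; what a row does not reach is not made up. A row lasts 1/10 s, in which the tool goes at most 50 mm and 8.59 degrees, less where a joint would pass 70% of its speed; a pose out of reach is approached as far as the arm can. A call with a gripper value outside its range is refused whole. The fingers move at their own pace and stop on an object; "force" is the grip in N (left out, the last holds). Time passes only in rows, so rows that do not move let the fingers close, or fill a call up. It gives the time, the measured TCP pose, the force, the opening and the grip force at its end, in the units of the state.
- bot.get_obs(): the state, without advancing time (a new reading comes with each control period).
- bot.read_camera(name): name is "side" or "top" or "wrist"; returns a dict with "pixels" (480x640x3 uint8, red, green, blue), "vertical_fov" (degrees; the focal length in pixels is half the picture's height over the tangent of half this angle, whatever the lens; pixels are square), "cx", "cy" (the principal point, pixels), "world_from_camera" (4x4, takes a point from camera to world coordinates). Camera axes: x right, y down, z forward; pixel columns grow to the right and rows downward; lengths in m; the calibration is good to about 2 mm. A picture is of the moment at which its call begins. There is no depth.
- bot.hand_in(): hands the job in; it is judged then, once.
The state is a dict: "t": time; "q": joint angles; "joint_vel": joint speeds; "joint_torque": joint torques, N m; "eef_pos": TCP position; "tool_rot": TCP orientation; "contact_force": force on the tool from outside, world axes, zero at the start; "torque": the same for the moment, N m; "gripper_width": opening from 0.0 (shut) to 1.0 (fully open); "grasp_force": force on a finger pad.
Only numpy, scipy, OpenCV 4.12 (cv2) and the standard library are available. Lean on these libraries where they do the work, as an engineer would, in place of code of your own. Each camera call takes 0.05 s, during which the arm holds its last target. There are 200 camera calls.

## Working session

There is one attempt and no reset: what is moved stays moved. The work goes in short steps, Python scripts to look and compute and a tool call to move; the robot and the scene stay as the last step left them, time stands still between calls to the robot, and variables do not carry over. Pictures are saved under pics/ and viewed, at most 10 in all, crops included, and the job is handed in when it is done.

Besides the shell and the picture viewer there is one more tool, called after "Call:" as name(argument=value, ...), one argument or row to a line, values as JSON. jog_arm: Moves the arm, as the interface text tells. Its arguments: {"type":"object","properties":{"rows":{"type":"array","items":{"type":"object","properties":{"fingers":{"type":"number"},"x":{"type":"number"},"y":{"type":"number"},"z":{"type":"number"},"ax":{"type":"number"},"ay":{"type":"number"},"az":{"type":"number"}}}},"force":{"type":"number"}},"required":["rows"]}

```bash
mkdir -p pics
cat > h.py <<'E'
import numpy as np, cv2
from station import bot
from scipy.spatial.transform import Rotation as R
def cam(n,save=None):
    c=bot.read_camera(n); c['f']=240/np.tan(np.radians(c['vertical_fov'])/2)
    c['bgr']=np.ascontiguousarray(np.array(c['pixels'])[:,:,::-1]); c['T']=np.array(c['world_from_camera'])
    if save: cv2.imwrite('pics/'+save,c['bgr'])
    return c
def ray(c,u,v,z):
    d=c['T'][:3,:3]@np.array([(u-c['cx'])/c['f'],(v-c['cy'])/c['f'],1]); o=c['T'][:3,3]
    return o+d*(z-o[2])/d[2]
def proj(c,p):
    q=c['T'][:3,:3].T@(np.array(p)-c['T'][:3,3]); return c['f']*q[0]/q[2]+c['cx'],c['f']*q[1]/q[2]+c['cy']
E
python3 - <<'E'
from h import *
np.set_printoptions(precision=4,suppress=True)
for n in ['top','side','wrist']:
    c=cam(n,n+'0.png'); print(n,c['f'],c['cx'],c['cy']); print(c['T'])
o=bot.get_obs(); print(o)
E
```

```text
top 466.1986583060273 311.69360980499727 242.2413901882228
[[-0.0049 -0.9857  0.1685  0.3115]
 [-1.      0.0041 -0.0049  0.0006]
 [ 0.0041 -0.1685 -0.9857  1.1116]
 [ 0.      0.      0.      1.    ]]
side 580.0932610625205 317.0361440459114 240.56533580600586
[[ 0.8541 -0.3201  0.4099 -0.0918]
 [-0.5201 -0.5188  0.6785 -0.9432]
 [-0.0045 -0.7927 -0.6096  0.9664]
 [ 0.      0.      0.      1.    ]]
wrist 419.6321018527122 316.59102176148855 234.16033189774927
[[ 0.2996  0.9187  0.2572  0.1373]
 [ 0.954  -0.2881 -0.0822  0.665 ]
 [-0.0014  0.27   -0.9628  0.3721]
 [ 0.      0.      0.      1.    ]]
{'t': 0.15, 'q': array([-1.3741,  0.4776,  0.0224,  1.5562, -0.0115,  1.1093, -0.0831]), 'joint_vel': array([ 0.0011, -0.0017,  0.0005, -0.0012, -0.0016,  0.0003,  0.0001]), 'joint_torque': array([  0.0028, -59.6925,   1.6099, -28.1492,   0.0126,   0.0065,
        -0.    ]), 'eef_pos': array([0.2024, 0.6435, 0.2306]), 'tool_rot': array([-0.    ,  0.1518,  0.9884, -0.0007]), 'contact_force': array([-0.0067, -0.4606, -0.4444]), 'torque': array([-0.0108, -0.0107,  0.0084]), 'grasp_force': 0.0, 'gripper_width': 1.00133206037498}
```

View pics/top0.png

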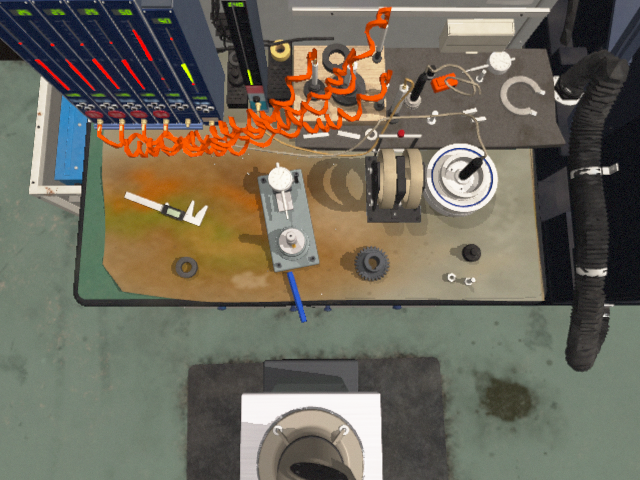

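View pics/side0.png

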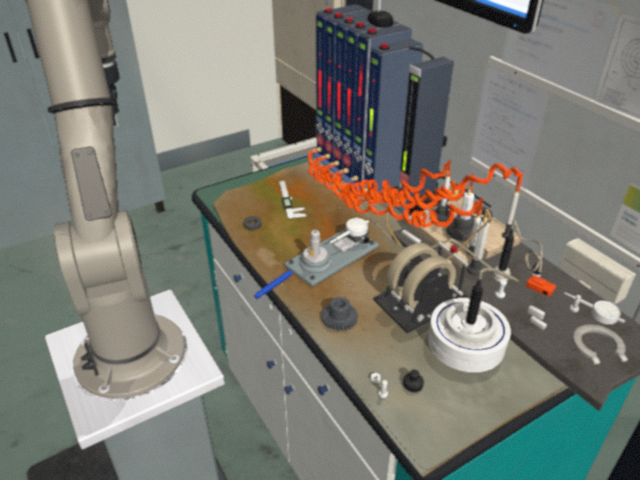

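Top picture: gear at about (373,262), collar (186,268), arbor end (291,235), marker (298,297), magnet (472,253), calliper (165,208). In the side picture the gear is at (339,312), the arbor end at (315,235) and the collar at (252,223). Next I measure from both views using zooms.

Run:
```python
from h import *
np.set_printoptions(precision=4,suppress=True)
t=cam('top');s=cam('side')
print('gear hub top',ray(t,373,262,.048),'side',ray(s,339,305,.048)); print('collar',ray(t,186,268,.013),ray(s,252,222,.013))
print('arbor end',ray(t,291,235,.111),ray(s,315,233,.111))
def z(c,x,y,w,h,k): return cv2.resize(c['bgr'][y:y+h,x:x+w],None,fx=k,fy=k,interpolation=cv2.INTER_CUBIC)
a=np.hstack([z(t,258,190,64,84,6)[:500],z(t,345,235,56,84,6)[:500]])[:, :800]
b=np.zeros((500,800,3),np.uint8);b[:a.shape[0],:a.shape[1]]=a
cv2.imwrite('pics/z1.png',b)
a=np.hstack([z(s,275,205,110,110,5)[:, :550],z(s,315,290,50,110,5)]);cv2.imwrite('pics/z2.png',a)
```

```text
gear hub top [ 0.4467 -0.1454  0.048 ] side [ 0.4434 -0.1521  0.048 ]
collar [0.4388 0.2928 0.013 ] [0.438  0.2872 0.013 ]
arbor end [0.4988 0.0407 0.111 ] [0.4949 0.0375 0.111 ]
```

View pics/z1.png

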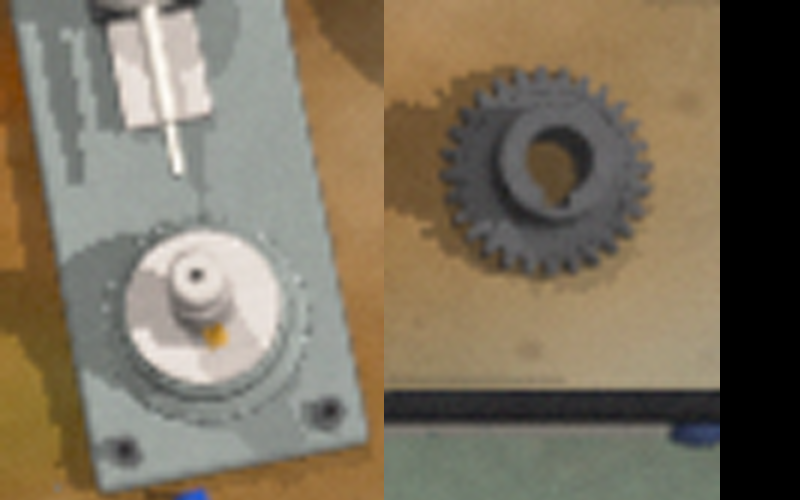

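Zoom: arbor end at about (290.8,235.8), key at (293.7,245.8), so it points slightly right of straight towards the robot. Gear bore at (372,262), keyway towards (375,268). I'll write a small planner that turns world targets into row values, then go and look with the wrist camera.

```bash
cat >> h.py <<'E'
def pose():
    o=bot.get_obs(); q=o['tool_rot']; return np.array(o['eef_pos']),R.from_quat([q[1],q[2],q[3],q[0]])
def plan(target,yaw,n,start=None):
    """yaw: heading (deg) of -tool x in world. prints a constant-row shift (tool axes) for n rows with az per row"""
    p,r=start or pose(); x=r.as_matrix()[:,0]; h=np.degrees(np.arctan2(-x[1],-x[0]))
    daz=-((yaw-h+180)%360-180); w=np.array(target)-p
    print('t',bot.get_obs()['t'],'heading',h,'tilt',np.degrees(np.arccos(-r.as_matrix()[2,2])),'pos',p)
    rr=r; rows=[]
    for i in range(n):
        rows.append(np.r_[1000*rr.inv().apply(w/n),daz/n]); rr=rr*R.from_rotvec([0,0,np.radians(daz/n)])
    print(np.round(rows,1).tolist())
E
python3 - <<'E'
from h import *
plan([.49,.04,.25],8.6,16)
E
```

```text
t 0.25 heading -17.462015676828692 tilt 0.05122299883320137 pos [0.20246452 0.64364234 0.23082176]
[[-28.5, -30.6, -1.2, -1.6], [-27.6, -31.4, -1.2, -1.6], [-26.7, -32.2, -1.2, -1.6], [-25.8, -32.9, -1.2, -1.6], [-24.8, -33.6, -1.2, -1.6], [-23.8, -34.3, -1.2, -1.6], [-22.9, -35.0, -1.2, -1.6], [-21.9, -35.6, -1.2, -1.6], [-20.8, -36.2, -1.2, -1.6], [-19.8, -36.8, -1.2, -1.6], [-18.7, -37.4, -1.2, -1.6], [-17.7, -37.9, -1.2, -1.6], [-16.6, -38.4, -1.2, -1.6], [-15.5, -38.8, -1.2, -1.6], [-14.4, -39.2, -1.2, -1.6], [-13.3, -39.6, -1.2, -1.6]]
```

Call:
jog_arm(
  rows=[
    {"x": -28, "y": -31, "z": -1, "az": -1.6},
    {"x": -27, "y": -31, "z": -1, "az": -1.6},
    {"x": -27, "y": -32, "z": -1, "az": -1.6},
    {"x": -26, "y": -33, "z": -1, "az": -1.6},
    {"x": -25, "y": -34, "z": -1, "az": -1.6},
    {"x": -24, "y": -34, "z": -1, "az": -1.6},
    {"x": -23, "y": -35, "z": -1, "az": -1.6},
    {"x": -22, "y": -36, "z": -1, "az": -1.6},
  ],
)

```text
invalid input
```

Call:
jog_arm(
  rows=[
    {"x": -21, "y": -36, "z": -1, "az": -1.6},
    {"x": -20, "y": -37, "z": -1, "az": -1.6},
    {"x": -19, "y": -37, "z": -1, "az": -1.6},
    {"x": -18, "y": -38, "z": -1, "az": -1.6},
    {"x": -17, "y": -38, "z": -1, "az": -1.6},
    {"x": -15, "y": -39, "z": -1, "az": -1.6},
    {"x": -14, "y": -39, "z": -1, "az": -1.6},
    {"x": -13, "y": -40, "z": -1, "az": -1.6},
  ],
)

```text
invalid input
```

Run:
```python
from h import *
c=cam('wrist','w1.png'); print(c['T'])
plan([.49,.04,.25],8.6,1)
```

```text
[[ 2.99664553e-01  9.18669400e-01  2.57386263e-01  1.37310780e-01]
 [ 9.54044419e-01 -2.88373980e-01 -8.14843152e-02  6.65198080e-01]
 [-6.33645896e-04  2.69975889e-01 -9.62866874e-01  3.72555926e-01]
 [ 0.00000000e+00  0.00000000e+00  0.00000000e+00  1.00000000e+00]]
t 0.3 heading -17.461879860279513 tilt 0.03490106407312303 pos [0.20250439 0.64371881 0.23098146]
[[-455.4, -489.6, -18.7, -26.1]]
```

View pics/w1.png

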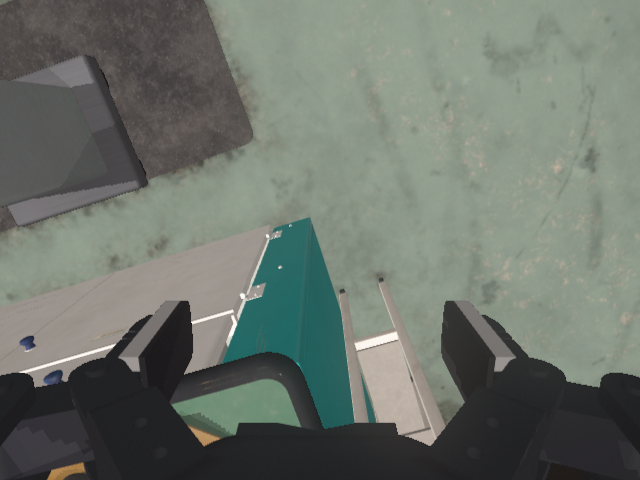

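Call:
jog_arm(
  rows=[
    {"fingers": 85, "x": -28, "y": -31, "z": -1, "ax": 0, "ay": 0, "az": -1.6},
    {"fingers": 85, "x": -27, "y": -31, "z": -1, "ax": 0, "ay": 0, "az": -1.6},
    {"fingers": 85, "x": -27, "y": -32, "z": -1, "ax": 0, "ay": 0, "az": -1.6},
    {"fingers": 85, "x": -26, "y": -33, "z": -1, "ax": 0, "ay": 0, "az": -1.6},
    {"fingers": 85, "x": -25, "y": -34, "z": -1, "ax": 0, "ay": 0, "az": -1.6},
    {"fingers": 85, "x": -24, "y": -34, "z": -1, "ax": 0, "ay": 0, "az": -1.6},
    {"fingers": 85, "x": -23, "y": -35, "z": -1, "ax": 0, "ay": 0, "az": -1.6},
    {"fingers": 85, "x": -22, "y": -36, "z": -1, "ax": 0, "ay": 0, "az": -1.6},
  ],
)

```text
t: 1.1
eef_pos: [0.3465, 0.3399, 0.2395]
tool_rot: [0.0, 0.04, 0.999, 0.0]
contact_force: [1.8, 0.6, 0.0]
gripper_width: 0.996
grasp_force: 0.0
```

Call:
jog_arm(
  rows=[
    {"fingers": 85, "x": -21, "y": -36, "z": -1, "ax": 0, "ay": 0, "az": -1.6},
    {"fingers": 85, "x": -20, "y": -37, "z": -1, "ax": 0, "ay": 0, "az": -1.6},
    {"fingers": 85, "x": -19, "y": -37, "z": -1, "ax": 0, "ay": 0, "az": -1.6},
    {"fingers": 85, "x": -18, "y": -38, "z": -1, "ax": 0, "ay": 0, "az": -1.6},
    {"fingers": 85, "x": -17, "y": -38, "z": -1, "ax": 0, "ay": 0, "az": -1.6},
    {"fingers": 85, "x": -15, "y": -39, "z": -1, "ax": 0, "ay": 0, "az": -1.6},
    {"fingers": 85, "x": -14, "y": -39, "z": -1, "ax": 0, "ay": 0, "az": -1.6},
    {"fingers": 85, "x": -13, "y": -40, "z": -1, "ax": 0, "ay": 0, "az": -1.6},
  ],
)

```text
t: 1.9
eef_pos: [0.4887, 0.0375, 0.2476]
tool_rot: [0.0, -0.072, 0.997, 0.0]
contact_force: [1.4, 0.9, -0.4]
gripper_width: 0.992
grasp_force: 0.0
```

Run:
```python
from h import *
for i in range(4): bot.read_camera('top')
c=cam('wrist','w2.png'); print(c['T'],c['f'],c['cx'],c['cy']); np.save('w2T.npy',c['T'])
hsv=cv2.cvtColor(c['bgr'],cv2.COLOR_BGR2HSV)
plan([.49,.04,.25],8.6,1)
print(proj(c,[.497,.04,.111]),proj(c,[.497,.04,.045]))
```

```text
[[-1.39258590e-01  9.53493762e-01  2.67313845e-01  4.20607856e-01]
 [ 9.90256041e-01  1.34051438e-01  3.77251304e-02  2.97506695e-02]
 [ 1.36871015e-04  2.69962698e-01 -9.62870772e-01  3.89026790e-01]
 [ 0.00000000e+00  0.00000000e+00  0.00000000e+00  1.00000000e+00]] 419.6321018527122 316.59102176148855 234.16033189774927
t 2.15 heading 8.122920337630754 tilt 0.032027833339871546 pos [0.48794177 0.03955777 0.24719516]
[[-2.1, 0.1, -2.8, -0.5]]
(np.float64(315.82472518795106), np.float64(232.9334948557982)) (np.float64(315.9522799073959), np.float64(211.91766824877453))
```

View pics/w2.png

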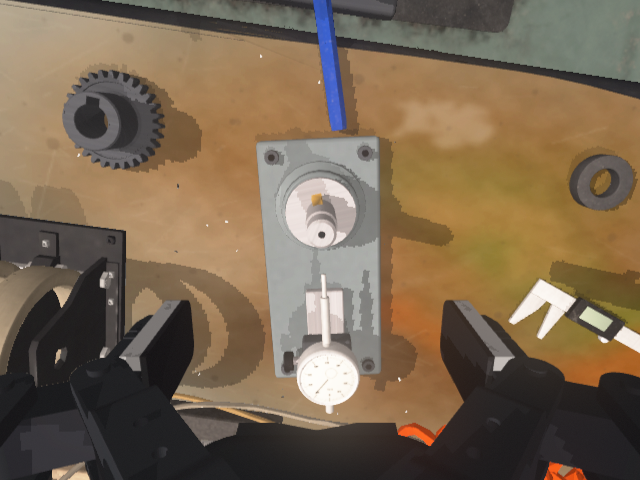

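Wrist picture: arbor end at (321,234), flange about (322,212), key (316,200). Gear hub bore about (97,121) with the keyway notch near (92,100), collar (603,182). Next I refine these with masks and one zoom.

Run:
```python
from h import *
np.set_printoptions(precision=4,suppress=True)
im=cv2.imread('pics/w2.png'); c=dict(T=np.load('w2T.npy'),f=419.632,cx=316.591,cy=234.16)
hsv=cv2.cvtColor(im,cv2.COLOR_BGR2HSV)
def inbox(m,x0,y0,x1,y1):
    o=np.zeros_like(m);o[y0:y1,x0:x1]=m[y0:y1,x0:x1];return o
key=inbox(cv2.inRange(hsv,(12,110,120),(30,255,255)),300,185,345,225)
ys,xs=np.nonzero(key);print('key px',len(xs),xs.mean(),ys.mean(),xs.min(),xs.max(),ys.min(),ys.max(),ray(c,xs.mean(),ys.mean(),.065))
fl=inbox(cv2.inRange(hsv,(0,0,150),(180,40,255)),275,165,370,250)
cs,_=cv2.findContours(fl,cv2.RETR_EXTERNAL,cv2.CHAIN_APPROX_NONE);k=max(cs,key=cv2.contourArea)
P=np.array([ray(c,u,v,.045)[:2] for u,v in k[:,0] if v<215]);A=np.c_[2*P,np.ones(len(P))];s=np.linalg.lstsq(A,(P**2).sum(1),rcond=None)[0]
print('flange',s[:2],'r',np.sqrt(s[2]+s[0]**2+s[1]**2))
# bed edges: orientation
# collar
dk=inbox(cv2.inRange(hsv,(0,0,0),(180,255,90)),560,140,640,220)
cs,_=cv2.findContours(dk,cv2.RETR_CCOMP,cv2.CHAIN_APPROX_NONE)
for k in cs:
    if cv2.contourArea(k)>100: e=cv2.fitEllipse(k);print('collar',e,ray(c,*e[0],.013),ray(c,*e[0],0.0))
print('arb end',ray(c,321,234,.111))
def z(x,y,w,h,k): return cv2.resize(im[y:y+h,x:x+w],None,fx=k,fy=k,interpolation=cv2.INTER_CUBIC)
cv2.imwrite('pics/z3.png',np.hstack([z(60,65,80,110,5),z(282,160,80,110,5)]))
```

```text
key px 98 316.6224489795918 199.1734693877551 312 322 194 205 [0.4824 0.0385 0.065 ]
flange [0.4915 0.0335] r 0.03126528178611013
collar ((604.110107421875, 182.62335205078125), (25.485807418823242, 30.1923770904541), 47.14692687988281) [0.4413 0.294  0.013 ] [0.442  0.3031 0.    ]
collar ((609.2340698242188, 184.20631408691406), (59.47151184082031, 74.98114013671875), 91.54634857177734) [0.442 0.299 0.013] [0.4428 0.3083 0.    ]
arb end [0.4973 0.0436 0.111 ]
```

View pics/z3.png

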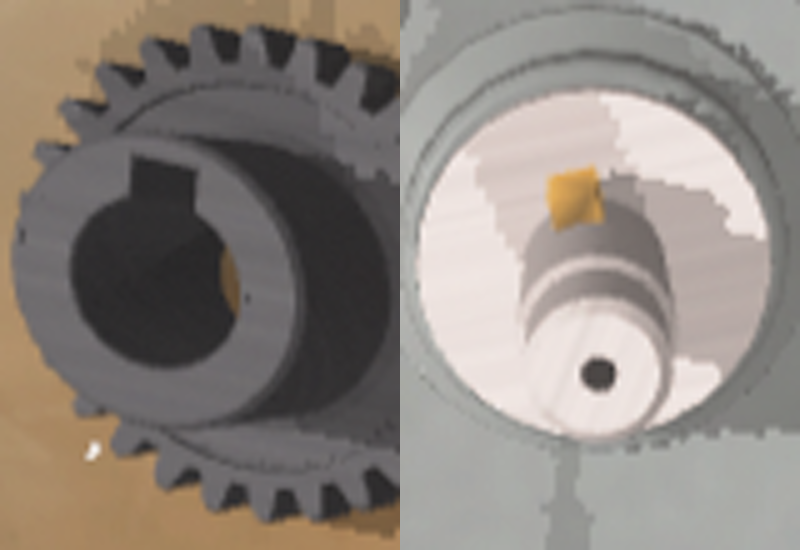

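Zoom: hub top centre about (91.2,121.3) and keyway outer edge middle about (92.8,97.4). Arbor end (321.5,234.3), flange centre (320.8,212.6), key side edges nearly vertical in the picture. Next I compute poses.

Run:
```python
from h import *
np.set_printoptions(precision=4,suppress=True)
c=dict(T=np.load('w2T.npy'),f=419.632,cx=316.591,cy=234.16)
ae=ray(c,321.4,234.,.111);fl=ray(c,320.8,212.6,.045);dt=ray(c,323,275,.052)
print(ae,fl,dt,np.degrees(np.arctan2(*(dt-ae)[[1,0]])))
g=ray(c,91.2,121.3,.048);kw=ray(c,92.8,97.4,.048);print('gear',g,'kw',kw,np.linalg.norm(kw-g),np.degrees(np.arctan2(*(g-kw)[[1,0]])))
for r in (12,14.5,17):pass
ax=(ae+fl)/2
L=lambda x,y:(282+(x-400)/5,160+y/5)
for n,p in dict(lo=(548,178),lo2=(553,228),ro=(597,168),ro2=(604,220)).items():
    w=ray(c,*L(*p),.065);print(n,w,w[:2]-ax[:2])
for a in (0,5,10,15,20): 
    d=np.radians(a);p=ax.copy();p[2]=.065;p[:2]-=.0145*np.array([np.cos(d),np.sin(d)]);print(a,proj(c,p))
t=cam('top')
print('top proj', proj(t,ae),proj(t,g),[(a,proj(t,[ax[0]-.0145*np.cos(np.radians(a)),ax[1]-.0145*np.sin(np.radians(a)),.065])) for a in (0,10,20)])
plan([g[0],g[1],.13],np.degrees(np.arctan2(*(g-kw)[[1,0]])),16)
```

```text
[0.4972 0.0439 0.111 ] [0.497  0.0441 0.045 ] [0.5494 0.0535 0.052 ] 10.375473593186408
gear [ 0.4488 -0.1449  0.048 ] kw [ 0.4306 -0.1436  0.048 ] 0.018253905633004372 -4.090963111478666
lo [0.4801 0.0342 0.065 ] [-0.017  -0.0098]
lo2 [0.4879 0.0361 0.065 ] [-0.0092 -0.0079]
ro [0.4775 0.0416 0.065 ] [-0.0196 -0.0024]
ro2 [0.4855 0.0439 0.065 ] [-0.0116 -0.0002]
0 (np.float64(323.5250460775459), np.float64(200.44960781335456))
5 (np.float64(321.9201254852354), np.float64(200.29729673863244))
10 (np.float64(320.30717008062385), np.float64(200.28334155472567))
15 (np.float64(318.6988918600522), np.float64(200.40785624275753))
20 (np.float64(317.10796202460693), np.float64(200.66982621450492))
top proj (np.float64(289.52535276057506), np.float64(235.72568972312186)) (np.float64(372.71766055445227), np.float64(261.07696543656834)) [(0, (np.float64(290.3245263801163), np.float64(245.72659953931088))), (10, (np.float64(291.4320750924469), np.float64(245.62638557961714))), (20, (np.float64(292.50626590620016), np.float64(245.3380803323877)))]
t 2.2 heading 8.209036266747429 tilt 0.037832988191951834 pos [0.4878 0.0402 0.2472]
[[4.1, -11.1, 7.3, 0.8], [3.9, -11.2, 7.3, 0.8], [3.8, -11.2, 7.3, 0.8], [3.6, -11.3, 7.3, 0.8], [3.5, -11.3, 7.3, 0.8], [3.3, -11.4, 7.3, 0.8], [3.2, -11.4, 7.3, 0.8], [3.0, -11.4, 7.3, 0.8], [2.8, -11.5, 7.3, 0.8], [2.7, -11.5, 7.3, 0.8], [2.5, -11.5, 7.3, 0.8], [2.4, -11.6, 7.3, 0.8], [2.2, -11.6, 7.3, 0.8], [2.1, -11.6, 7.3, 0.8], [1.9, -11.7, 7.3, 0.8], [1.8, -11.7, 7.3, 0.8]]
```

Call:
jog_arm(
  rows=[
    {"fingers": 85, "x": 8, "y": -22, "z": 10, "ax": 0, "ay": 0, "az": 1.5},
    {"fingers": 85, "x": 7.5, "y": -22.5, "z": 10, "ax": 0, "ay": 0, "az": 1.5},
    {"fingers": 85, "x": 7, "y": -22.5, "z": 15, "ax": 0, "ay": 0, "az": 1.5},
    {"fingers": 85, "x": 6, "y": -23, "z": 16, "ax": 0, "ay": 0, "az": 1.5},
    {"fingers": 85, "x": 5.5, "y": -23, "z": 16, "ax": 0, "ay": 0, "az": 1.5},
    {"fingers": 85, "x": 5, "y": -23, "z": 16, "ax": 0, "ay": 0, "az": 1.5},
    {"fingers": 85, "x": 4.5, "y": -23, "z": 17, "ax": 0, "ay": 0, "az": 1.5},
    {"fingers": 85, "x": 4, "y": -23.5, "z": 17, "ax": 0, "ay": 0, "az": 1.8},
  ],
)

```text
t: 3.0
eef_pos: [0.4493, -0.1459, 0.1295]
tool_rot: [-0.0, 0.036, 0.999, 0.0]
contact_force: [-0.1, 0.4, 0.2]
gripper_width: 0.992
grasp_force: 0.0
```

Run:
```python
from h import *
for i in range(2): bot.read_camera('top')
np.set_printoptions(precision=4,suppress=True)
c=cam('wrist'); plan([.4488,-.1449,.02],-4.1,8)
np.save('w3T.npy',c['T'])
print(proj(c,[.4488,-.1449,.048]),proj(c,[.4306,-.1436,.048]))
cv2.imwrite('pics/w3.png',c['bgr'])
```

```text
t 3.15 heading -4.274520418121701 tilt 0.1644565022100294 pos [ 0.4482 -0.1465  0.1293]
[[-0.1, 0.2, 13.7, -0.0], [-0.1, 0.2, 13.7, -0.0], [-0.1, 0.2, 13.7, -0.0], [-0.1, 0.2, 13.7, -0.0], [-0.1, 0.2, 13.7, -0.0], [-0.1, 0.2, 13.7, -0.0], [-0.1, 0.2, 13.7, -0.0], [-0.1, 0.2, 13.7, -0.0]]
(np.float64(320.6513433041921), np.float64(248.11154922688925)) (np.float64(320.5642894323954), np.float64(216.03233583611376))
```

View pics/w3.png

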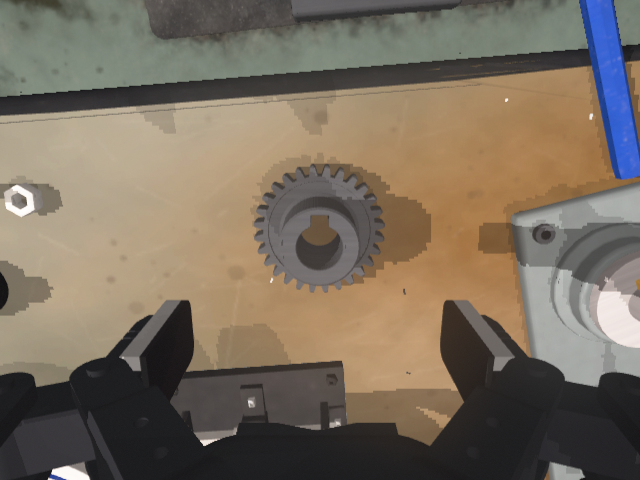

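Hub centre at about (319,244), keyway top at (320,214), some 2 mm nearer the robot than first measured. Descending with that correction.

Call:
jog_arm(
  rows=[
    {"fingers": 85, "x": 0.7, "y": 0.4, "z": 16, "ax": 0, "ay": 0, "az": 0},
    {"fingers": 85, "x": 0.7, "y": 0.4, "z": 20, "ax": 0, "ay": 0, "az": 0},
    {"fingers": 85, "x": 0, "y": 0, "z": 20, "ax": 0, "ay": 0, "az": 0},
    {"fingers": 85, "x": 0, "y": 0, "z": 20, "ax": 0, "ay": 0, "az": 0},
    {"fingers": 85, "x": 0, "y": 0, "z": 18, "ax": 0, "ay": 0, "az": 0},
    {"fingers": 85, "x": 0, "y": 0, "z": 11, "ax": 0, "ay": 0, "az": 0},
    {"fingers": 85, "x": 0, "y": 0, "z": 6, "ax": 0, "ay": 0, "az": 0},
    {"fingers": 70, "x": 0, "y": 0, "z": 0, "ax": 0, "ay": 0, "az": 0},
  ],
)

```text
t: 3.95
eef_pos: [0.4486, -0.1444, 0.0191]
tool_rot: [-0.0, 0.036, 0.999, 0.0]
contact_force: [-0.6, 0.1, -0.2]
gripper_width: 0.853
grasp_force: 0.0
```

Call:
jog_arm(
  rows=[
    {"fingers": 30, "x": 0, "y": 0, "z": 0, "ax": 0, "ay": 0, "az": 0},
    {"fingers": 30, "x": 0, "y": 0, "z": 0, "ax": 0, "ay": 0, "az": 0},
    {"fingers": 30, "x": 0, "y": 0, "z": 0, "ax": 0, "ay": 0, "az": 0},
    {"fingers": 30, "x": 0, "y": 0, "z": 0, "ax": 0, "ay": 0, "az": 0},
    {"fingers": 30, "x": 0, "y": 0, "z": 0, "ax": 0, "ay": 0, "az": 0},
    {"fingers": 30, "x": 0, "y": 0, "z": 0, "ax": 0, "ay": 0, "az": 0},
    {"fingers": 30, "x": 0, "y": 0, "z": 0, "ax": 0, "ay": 0, "az": 0},
    {"fingers": 30, "x": 0, "y": 0, "z": 0, "ax": 0, "ay": 0, "az": 0},
  ],
  force=50,
)

```text
t: 4.75
eef_pos: [0.4492, -0.1454, 0.0203]
tool_rot: [0.001, 0.036, 0.999, -0.0]
contact_force: [-0.8, -0.7, 5.4]
gripper_width: 0.523
grasp_force: 50.7
```

Call:
jog_arm(
  rows=[
    {"fingers": 30, "x": 0, "y": 0, "z": -6, "ax": 0, "ay": 0, "az": 0},
    {"fingers": 30, "x": 0, "y": 0, "z": -14, "ax": 0, "ay": 0, "az": 0},
    {"fingers": 30, "x": 0, "y": 0, "z": -25, "ax": 0, "ay": 0, "az": 0},
    {"fingers": 30, "x": 0, "y": 0, "z": -30, "ax": 0, "ay": 0, "az": 0},
    {"fingers": 30, "x": 0, "y": 0, "z": -30, "ax": 0, "ay": 0, "az": 0},
    {"fingers": 30, "x": 0, "y": 0, "z": -30, "ax": 0, "ay": 0, "az": 0},
    {"fingers": 30, "x": 0, "y": 0, "z": -15, "ax": 0, "ay": 0, "az": 0},
    {"fingers": 30, "x": 0, "y": 0, "z": 0, "ax": 0, "ay": 0, "az": 0},
  ],
)

```text
t: 5.55
eef_pos: [0.4496, -0.1452, 0.1715]
tool_rot: [0.002, 0.036, 0.999, 0.0]
contact_force: [0.6, 0.0, -4.7]
gripper_width: 0.524
grasp_force: 52.1
```

Run:
```python
from h import *
np.set_printoptions(precision=4,suppress=True)
for i in range(3): c=cam('wrist'); print(pose()[0])
cv2.imwrite('pics/w4.png',c['bgr']); np.save('w4T.npy',c['T'])
o=bot.get_obs();print(o['contact_force'],o['gripper_width'],o['grasp_force'],o['torque'])
p,r=pose();print(proj(c,p),proj(c,p+[0,0,.028]))
plan([.4972,.0430,.172],19,8)
```

```text
[ 0.4487 -0.1449  0.17  ]
[ 0.448  -0.1447  0.169 ]
[ 0.4476 -0.1447  0.1684]
[-0.3957  0.6364 -4.4577] 0.5228497891041968 51.999383457005024 [-0.0552 -0.0059  0.0446]
(np.float64(313.9076573087354), np.float64(307.3389375873853)) (np.float64(313.400463413906), np.float64(347.38441593372045))
t 5.7 heading -4.151154144314124 tilt 0.09820723417508478 pos [ 0.4476 -0.1447  0.1684]
[[-4.5, 23.8, -0.4, -2.9], [-5.7, 23.6, -0.4, -2.9], [-6.9, 23.3, -0.4, -2.9], [-8.0, 22.9, -0.4, -2.9], [-9.2, 22.5, -0.4, -2.9], [-10.3, 22.0, -0.4, -2.9], [-11.4, 21.4, -0.4, -2.9], [-12.5, 20.8, -0.4, -2.9]]
```

View pics/w4.png

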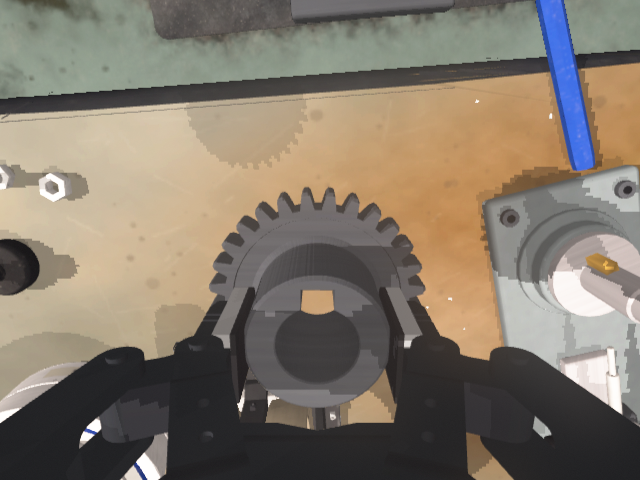

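Run:
```python
from h import *
np.set_printoptions(precision=4,suppress=True)
c=dict(T=np.load('w4T.npy'),f=419.632,cx=316.591,cy=234.16)
p,r=pose();print(p)
p4=np.array([.4476,-.1447,.1684])
G=ray(c,318,341,p4[2]+.028);k=ray(c,318.5,291,p4[2]+.028);print('gear',G,'kw',k,np.degrees(np.arctan2(*(G-k)[[1,0]])),np.linalg.norm(G-k))
d=r.inv().apply(G-p4);print('d tool',d*1000)
A=np.array([.4971,.0440,.111])
a=np.radians(19+4.15);tgt=A[:2]-(R.from_euler('z',a)*r).apply([d[0],d[1],0])[:2]
print('target TCP',tgt)
plan([*tgt,.172],19,8)
```

```text
[ 0.4476 -0.1447  0.1684]
gear [ 0.4455 -0.1431  0.1964] kw [ 0.4291 -0.1418  0.1964] -4.584996766602939 0.016445124200883215
d tool [  2.2293   1.4376 -27.9958]
target TCP [0.4997 0.0434]
t 5.7 heading -4.151154144314124 tilt 0.09820723417508478 pos [ 0.4476 -0.1447  0.1684]
[[-4.8, 23.9, -0.4, -2.9], [-6.0, 23.6, -0.4, -2.9], [-7.2, 23.3, -0.4, -2.9], [-8.3, 22.9, -0.4, -2.9], [-9.5, 22.5, -0.4, -2.9], [-10.6, 22.0, -0.4, -2.9], [-11.7, 21.4, -0.4, -2.9], [-12.8, 20.8, -0.4, -2.9]]
```

Call:
jog_arm(
  rows=[
    {"fingers": 30, "x": -5, "y": 24, "z": 0, "ax": 0, "ay": 0, "az": -2.9},
    {"fingers": 30, "x": -6, "y": 23.5, "z": -1, "ax": 0, "ay": 0, "az": -2.9},
    {"fingers": 30, "x": -7, "y": 23.5, "z": -1, "ax": 0, "ay": 0, "az": -2.9},
    {"fingers": 30, "x": -8.5, "y": 23, "z": -1, "ax": 0, "ay": 0, "az": -2.9},
    {"fingers": 30, "x": -9.5, "y": 22.5, "z": 0, "ax": 0, "ay": 0, "az": -2.9},
    {"fingers": 30, "x": -10.5, "y": 22, "z": 0, "ax": 0, "ay": 0, "az": -2.9},
    {"fingers": 30, "x": -11.5, "y": 21.5, "z": 0, "ax": 0, "ay": 0, "az": -2.9},
    {"fingers": 30, "x": -13, "y": 21, "z": 0, "ax": 0, "ay": 0, "az": -2.9},
  ],
)

```text
t: 6.5
eef_pos: [0.5008, 0.0454, 0.1719]
tool_rot: [-0.0, -0.167, 0.986, -0.0]
contact_force: [0.5, -0.3, -4.0]
gripper_width: 0.522
grasp_force: 52.1
```

Run:
```python
from h import *
np.set_printoptions(precision=4,suppress=True)
for i in range(6): bot.read_camera('top')
t=cam('top');s=cam('side');w=cam('wrist')
plan([.4997,.0434,.172],19,1)
ims=[]
for c,n in((t,'top'),(s,'side')):
    u,v=map(int,proj(c,[.497,.043,.12])); x,y=u-32,v-50
    print(n,x,y); ims.append(cv2.resize(c['bgr'][y:y+96,x:x+64],None,fx=6,fy=6,interpolation=cv2.INTER_CUBIC))
cv2.imwrite('pics/z5.png',np.hstack(ims)); cv2.imwrite('pics/w5.png',w['bgr'])
```

```text
t 6.95 heading 18.95476100523916 tilt 0.015987114362127075 pos [0.5004 0.0428 0.1723]
[[0.5, 0.8, 0.3, -0.0]]
top 257 185
side 282 178
```

View pics/z5.png

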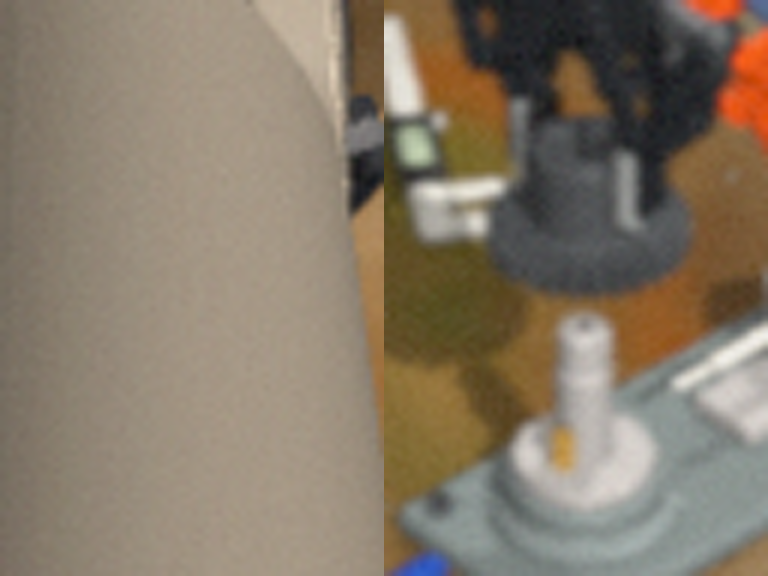

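Side zoom: gear disc centre at about x=591 against an arbor axis of about 587, so the gear is roughly 1 mm too far right. That agrees with the remaining 0.9 mm to the computed target. I correct it and lower the gear to just above the arbor.

Call:
jog_arm(
  rows=[
    {"fingers": 30, "x": 0.5, "y": 0.8, "z": 5, "ax": 0, "ay": 0, "az": 0},
    {"fingers": 30, "x": 0, "y": 0, "z": 8, "ax": 0, "ay": 0, "az": 0},
    {"fingers": 30, "x": 0, "y": 0, "z": 8, "ax": 0, "ay": 0, "az": 0},
    {"fingers": 30, "x": 0, "y": 0, "z": 7, "ax": 0, "ay": 0, "az": 0},
    {"fingers": 30, "x": 0, "y": 0, "z": 5, "ax": 0, "ay": 0, "az": 0},
    {"fingers": 30, "x": 0, "y": 0, "z": 3, "ax": 0, "ay": 0, "az": 0},
    {"fingers": 30, "x": 0, "y": 0, "z": 0, "ax": 0, "ay": 0, "az": 0},
    {"fingers": 30, "x": 0, "y": 0, "z": 0, "ax": 0, "ay": 0, "az": 0},
  ],
)

```text
t: 7.75
eef_pos: [0.5, 0.0442, 0.1364]
tool_rot: [0.0, -0.165, 0.986, -0.0]
contact_force: [-0.2, 0.3, -3.0]
gripper_width: 0.519
grasp_force: 52.2
```

Run:
```python
from h import *
np.set_printoptions(precision=4,suppress=True)
for i in range(3): s=cam('side')
plan([.4997,.0434,.172],19,1); o=bot.get_obs(); print(o['contact_force'],o['torque'])
cv2.imwrite('pics/s6.png',s['bgr'])
hsv=cv2.cvtColor(s['bgr'],cv2.COLOR_BGR2HSV)
# gear disc width per row, arbor bright span per row
x0,y0=282,178
for v in range(y0+35,y0+85,3):
    row=hsv[v,x0:x0+64]; d=np.nonzero(row[:,2]<95)[0]; b=np.nonzero((row[:,2]>125)&(row[:,1]<25))[0]
    print(v,(d.min()+x0,d.max()+x0,len(d)) if len(d) else '',(b.min()+x0,b.max()+x0,len(b)) if len(b) else '')
```

```text
t 7.9 heading 19.029989756359186 tilt 0.039905090503476424 pos [0.5001 0.0442 0.1366]
[[0.6, -0.6, -35.4, 0.0]]
[ 0.8577 -0.1184 -3.8868] [-0.0065  0.0184  0.0135]
213 (np.int64(282), np.int64(334), 34) (np.int64(287), np.int64(292), 6)
216 (np.int64(282), np.int64(329), 27) (np.int64(288), np.int64(300), 13)
219 (np.int64(284), np.int64(328), 29) (np.int64(321), np.int64(322), 2)
222 (np.int64(283), np.int64(329), 36) (np.int64(321), np.int64(322), 2)
225 (np.int64(282), np.int64(344), 50) (np.int64(321), np.int64(322), 2)
228 (np.int64(283), np.int64(345), 53) 
231 (np.int64(285), np.int64(341), 48) (np.int64(345), np.int64(345), 1)
234 (np.int64(286), np.int64(328), 43) (np.int64(336), np.int64(345), 10)
237 (np.int64(291), np.int64(323), 32) (np.int64(331), np.int64(345), 15)
240 (np.int64(293), np.int64(308), 14) (np.int64(312), np.int64(345), 27)
243 (np.int64(296), np.int64(304), 9) (np.int64(312), np.int64(345), 32)
246 (np.int64(298), np.int64(304), 7) (np.int64(311), np.int64(345), 35)
249 (np.int64(301), np.int64(302), 2) (np.int64(306), np.int64(345), 34)
252 (np.int64(300), np.int64(301), 2) (np.int64(304), np.int64(345), 36)
255  (np.int64(304), np.int64(345), 36)
258 (np.int64(301), np.int64(301), 1) (np.int64(293), np.int64(345), 47)
261 (np.int64(290), np.int64(303), 3) (np.int64(294), np.int64(345), 47)
```

Call:
jog_arm(
  rows=[
    {"fingers": 30, "x": 0, "y": -0.4, "z": 2, "ax": 0, "ay": 0, "az": 0},
    {"fingers": 30, "x": 0, "y": 0, "z": 2, "ax": 0, "ay": 0, "az": 0},
    {"fingers": 30, "x": 0, "y": 0, "z": 2, "ax": 0, "ay": 0, "az": 0},
    {"fingers": 30, "x": 0, "y": 0, "z": 2, "ax": 0, "ay": 0, "az": 0},
    {"fingers": 30, "x": 0, "y": 0, "z": 2, "ax": 0, "ay": 0, "az": 0},
    {"fingers": 30, "x": 0, "y": 0, "z": 1, "ax": 0, "ay": 0, "az": 0},
    {"fingers": 30, "x": 0, "y": 0, "z": 0, "ax": 0, "ay": 0, "az": 0},
    {"fingers": 30, "x": 0, "y": 0, "z": 0, "ax": 0, "ay": 0, "az": 0},
  ],
)

```text
t: 8.7
eef_pos: [0.5, 0.0438, 0.1253]
tool_rot: [-0.0, -0.165, 0.986, 0.0]
contact_force: [-0.3, 0.1, -3.3]
gripper_width: 0.523
grasp_force: 52.2
```

Call:
jog_arm(
  rows=[
    {"fingers": 30, "x": 0, "y": 0, "z": 2, "ax": 0, "ay": 0, "az": 0},
    {"fingers": 30, "x": 0, "y": 0, "z": 2, "ax": 0, "ay": 0, "az": 0},
    {"fingers": 30, "x": 0, "y": 0, "z": 2, "ax": 0, "ay": 0, "az": 0},
    {"fingers": 30, "x": 0, "y": 0, "z": 2, "ax": 0, "ay": 0, "az": 0},
    {"fingers": 30, "x": 0, "y": 0, "z": 2, "ax": 0, "ay": 0, "az": 0},
    {"fingers": 30, "x": 0, "y": 0, "z": 1, "ax": 0, "ay": 0, "az": 0},
    {"fingers": 30, "x": 0, "y": 0, "z": 0, "ax": 0, "ay": 0, "az": 0},
    {"fingers": 30, "x": 0, "y": 0, "z": 0, "ax": 0, "ay": 0, "az": 0},
  ],
)

```text
t: 9.5
eef_pos: [0.5, 0.0438, 0.1143]
tool_rot: [0.0, -0.165, 0.986, 0.0]
contact_force: [-0.2, -1.0, -3.2]
gripper_width: 0.522
grasp_force: 52.2
```

Call:
jog_arm(
  rows=[
    {"fingers": 30, "x": 0, "y": 0, "z": 1, "ax": 0, "ay": 0, "az": 0},
    {"fingers": 30, "x": 0, "y": 0, "z": 1, "ax": 0, "ay": 0, "az": 0},
    {"fingers": 30, "x": 0, "y": 0, "z": 1, "ax": 0, "ay": 0, "az": 0},
    {"fingers": 30, "x": 0, "y": 0, "z": 1, "ax": 0, "ay": 0, "az": 0},
    {"fingers": 30, "x": 0, "y": 0, "z": 1, "ax": 0, "ay": 0, "az": 0},
    {"fingers": 30, "x": 0, "y": 0, "z": 1, "ax": 0, "ay": 0, "az": 0},
    {"fingers": 30, "x": 0, "y": 0, "z": 0, "ax": 0, "ay": 0, "az": 0},
    {"fingers": 30, "x": 0, "y": 0, "z": 0, "ax": 0, "ay": 0, "az": 0},
  ],
)

```text
t: 10.3
eef_pos: [0.4994, 0.0435, 0.108]
tool_rot: [-0.001, -0.165, 0.986, -0.0]
contact_force: [-1.2, -1.8, -4.4]
gripper_width: 0.52
grasp_force: 52.2
```

Call:
jog_arm(
  rows=[
    {"fingers": 30, "x": 0, "y": 0, "z": 1, "ax": 0, "ay": 0, "az": 0},
    {"fingers": 30, "x": 0, "y": 0, "z": 1, "ax": 0, "ay": 0, "az": 0},
    {"fingers": 30, "x": 0, "y": 0, "z": 1, "ax": 0, "ay": 0, "az": 0},
    {"fingers": 30, "x": 0, "y": 0, "z": 1, "ax": 0, "ay": 0, "az": 0},
    {"fingers": 30, "x": 0, "y": 0, "z": 1, "ax": 0, "ay": 0, "az": 0},
    {"fingers": 30, "x": 0, "y": 0, "z": 1, "ax": 0, "ay": 0, "az": 0},
    {"fingers": 30, "x": 0, "y": 0, "z": 0, "ax": 0, "ay": 0, "az": 0},
    {"fingers": 30, "x": 0, "y": 0, "z": 0, "ax": 0, "ay": 0, "az": 0},
  ],
)

```text
t: 11.1
eef_pos: [0.4995, 0.0435, 0.102]
tool_rot: [-0.001, -0.165, 0.986, -0.0]
contact_force: [-4.0, -2.7, -2.1]
gripper_width: 0.526
grasp_force: 52.4
```

Call:
jog_arm(
  rows=[
    {"fingers": 30, "x": 0.6, "y": 0, "z": 1, "ax": 0, "ay": 0, "az": 0},
    {"fingers": 30, "x": 0, "y": 0, "z": 2, "ax": 0, "ay": 0, "az": 0},
    {"fingers": 30, "x": 0, "y": 0, "z": 2, "ax": 0, "ay": 0, "az": 0},
    {"fingers": 30, "x": 0, "y": 0, "z": 2, "ax": 0, "ay": 0, "az": 0},
    {"fingers": 30, "x": 0, "y": 0, "z": 2, "ax": 0, "ay": 0, "az": 0},
    {"fingers": 30, "x": 0, "y": 0, "z": 2, "ax": 0, "ay": 0, "az": 0},
    {"fingers": 30, "x": 0, "y": 0, "z": 1, "ax": 0, "ay": 0, "az": 0},
    {"fingers": 30, "x": 0, "y": 0, "z": 0, "ax": 0, "ay": 0, "az": 0},
  ],
)

```text
t: 11.9
eef_pos: [0.4993, 0.0434, 0.09]
tool_rot: [-0.0, -0.165, 0.986, -0.0]
contact_force: [-3.6, -3.4, -2.8]
gripper_width: 0.521
grasp_force: 52.4
```

Call:
jog_arm(
  rows=[
    {"fingers": 30, "x": 0.5, "y": -0.3, "z": 1, "ax": 0, "ay": 0, "az": 0},
    {"fingers": 30, "x": 0.3, "y": -0.1, "z": 1, "ax": 0, "ay": 0, "az": 0},
    {"fingers": 30, "x": 0, "y": 0, "z": 1, "ax": 0, "ay": 0, "az": 0},
    {"fingers": 30, "x": 0, "y": 0, "z": 0.5, "ax": 0, "ay": 0, "az": 0},
    {"fingers": 30, "x": 0, "y": 0, "z": 0.5, "ax": 0, "ay": 0, "az": 0},
    {"fingers": 30, "x": 0, "y": 0, "z": 0.5, "ax": 0, "ay": 0, "az": 0},
    {"fingers": 30, "x": 0, "y": 0, "z": 0.5, "ax": 0, "ay": 0, "az": 0},
    {"fingers": 30, "x": 0, "y": 0, "z": 0, "ax": 0, "ay": 0, "az": 0},
  ],
)

```text
t: 12.7
eef_pos: [0.4991, 0.0432, 0.0853]
tool_rot: [0.0, -0.165, 0.986, 0.0]
contact_force: [-0.2, -0.4, -3.2]
gripper_width: 0.522
grasp_force: 52.3
```

Call:
jog_arm(
  rows=[
    {"fingers": 30, "x": 0, "y": 0, "z": 0.5, "ax": 0, "ay": 0, "az": 0},
    {"fingers": 30, "x": 0, "y": 0, "z": 0.5, "ax": 0, "ay": 0, "az": 0},
    {"fingers": 30, "x": 0, "y": 0, "z": 0.5, "ax": 0, "ay": 0, "az": 0},
    {"fingers": 30, "x": 0, "y": 0, "z": 0.5, "ax": 0, "ay": 0, "az": 0},
    {"fingers": 30, "x": 0, "y": 0, "z": 0.5, "ax": 0, "ay": 0, "az": 0},
    {"fingers": 30, "x": 0, "y": 0, "z": 0.5, "ax": 0, "ay": 0, "az": 0},
    {"fingers": 30, "x": 0, "y": 0, "z": 0, "ax": 0, "ay": 0, "az": 0},
    {"fingers": 30, "x": 0, "y": 0, "z": 0, "ax": 0, "ay": 0, "az": 0},
  ],
)

```text
t: 13.5
eef_pos: [0.4988, 0.043, 0.0823]
tool_rot: [0.0, -0.165, 0.986, 0.0]
contact_force: [-0.4, 0.4, -4.1]
gripper_width: 0.522
grasp_force: 52.2
```

Call:
jog_arm(
  rows=[
    {"fingers": 30, "x": 0, "y": 0, "z": 0.5, "ax": 0, "ay": 0, "az": 0},
    {"fingers": 30, "x": 0, "y": 0, "z": 0.5, "ax": 0, "ay": 0, "az": 0},
    {"fingers": 30, "x": 0, "y": 0, "z": 0.5, "ax": 0, "ay": 0, "az": 0},
    {"fingers": 30, "x": 0, "y": 0, "z": 0.5, "ax": 0, "ay": 0, "az": 0},
    {"fingers": 30, "x": 0, "y": 0, "z": 0.5, "ax": 0, "ay": 0, "az": 0},
    {"fingers": 30, "x": 0, "y": 0, "z": 0.5, "ax": 0, "ay": 0, "az": 0},
    {"fingers": 30, "x": 0, "y": 0, "z": 0.5, "ax": 0, "ay": 0, "az": 0},
    {"fingers": 30, "x": 0, "y": 0, "z": 0, "ax": 0, "ay": 0, "az": 0},
  ],
)

```text
t: 14.3
eef_pos: [0.4987, 0.043, 0.0787]
tool_rot: [-0.0, -0.165, 0.986, -0.0]
contact_force: [0.1, -0.0, -3.0]
gripper_width: 0.524
grasp_force: 52.2
```

Call:
jog_arm(
  rows=[
    {"fingers": 30, "x": 0, "y": 0, "z": 1, "ax": 0, "ay": 0, "az": 0},
    {"fingers": 30, "x": 0, "y": 0, "z": 1.2, "ax": 0, "ay": 0, "az": 0},
    {"fingers": 30, "x": 0, "y": 0, "z": 1.5, "ax": 0, "ay": 0, "az": 0},
    {"fingers": 30, "x": 0, "y": 0, "z": 1.5, "ax": 0, "ay": 0, "az": 0},
    {"fingers": 30, "x": 0, "y": 0, "z": 1.5, "ax": 0, "ay": 0, "az": 0},
    {"fingers": 30, "x": 0, "y": 0, "z": 1.5, "ax": 0, "ay": 0, "az": 0},
    {"fingers": 30, "x": 0, "y": 0, "z": 1, "ax": 0, "ay": 0, "az": 0},
    {"fingers": 30, "x": 0, "y": 0, "z": 0, "ax": 0, "ay": 0, "az": 0},
  ],
)

```text
t: 15.1
eef_pos: [0.4987, 0.0429, 0.0694]
tool_rot: [-0.0, -0.165, 0.986, -0.0]
contact_force: [-0.4, 0.3, -3.7]
gripper_width: 0.528
grasp_force: 52.2
```

Call:
jog_arm(
  rows=[
    {"fingers": 30, "x": 0, "y": 0, "z": 0.6, "ax": 0, "ay": 0, "az": 0},
    {"fingers": 30, "x": 0, "y": 0, "z": 0.6, "ax": 0, "ay": 0, "az": 0},
    {"fingers": 30, "x": 0, "y": 0, "z": 0.6, "ax": 0, "ay": 0, "az": 0},
    {"fingers": 30, "x": 0, "y": 0, "z": 0.6, "ax": 0, "ay": 0, "az": 0},
    {"fingers": 30, "x": 0, "y": 0, "z": 0.6, "ax": 0, "ay": 0, "az": 0},
    {"fingers": 30, "x": 0, "y": 0, "z": 0.5, "ax": 0, "ay": 0, "az": 0},
    {"fingers": 30, "x": 0, "y": 0, "z": 0, "ax": 0, "ay": 0, "az": 0},
    {"fingers": 30, "x": 0, "y": 0, "z": 0, "ax": 0, "ay": 0, "az": 0},
  ],
)

```text
t: 15.9
eef_pos: [0.4988, 0.043, 0.0661]
tool_rot: [-0.0, -0.165, 0.986, 0.0]
contact_force: [0.0, 0.1, -4.8]
gripper_width: 0.524
grasp_force: 52.2
```

Call:
jog_arm(
  rows=[
    {"fingers": 30, "x": 0, "y": 0, "z": 0.4, "ax": 0, "ay": 0, "az": 0},
    {"fingers": 30, "x": 0, "y": 0, "z": 0.4, "ax": 0, "ay": 0, "az": 0},
    {"fingers": 30, "x": 0, "y": 0, "z": 0.4, "ax": 0, "ay": 0, "az": 0},
    {"fingers": 30, "x": 0, "y": 0, "z": 0.4, "ax": 0, "ay": 0, "az": 0},
    {"fingers": 30, "x": 0, "y": 0, "z": 0.4, "ax": 0, "ay": 0, "az": 0},
    {"fingers": 30, "x": 0, "y": 0, "z": 0, "ax": 0, "ay": 0, "az": 0},
    {"fingers": 30, "x": 0, "y": 0, "z": 0, "ax": 0, "ay": 0, "az": 0},
    {"fingers": 30, "x": 0, "y": 0, "z": 0, "ax": 0, "ay": 0, "az": 0},
  ],
)

```text
t: 16.7
eef_pos: [0.4988, 0.043, 0.0653]
tool_rot: [0.0, -0.165, 0.986, 0.0]
contact_force: [-5.8, -0.2, 14.2]
gripper_width: 0.524
grasp_force: 54.1
```

Contact at TCP z = 0.0653, which is the expected home height, with a light push. I relieve the pressure, release and rise.

Call:
jog_arm(
  rows=[
    {"fingers": 30, "x": 0, "y": 0, "z": -0.8, "ax": 0, "ay": 0, "az": 0},
    {"fingers": 48, "x": 0, "y": 0, "z": 0, "ax": 0, "ay": 0, "az": 0},
    {"fingers": 65, "x": 0, "y": 0, "z": 0, "ax": 0, "ay": 0, "az": 0},
    {"fingers": 65, "x": 0, "y": 0, "z": 0, "ax": 0, "ay": 0, "az": 0},
    {"fingers": 65, "x": 0, "y": 0, "z": 0, "ax": 0, "ay": 0, "az": 0},
    {"fingers": 65, "x": 0, "y": 0, "z": -5, "ax": 0, "ay": 0, "az": 0},
    {"fingers": 65, "x": 0, "y": 0, "z": -15, "ax": 0, "ay": 0, "az": 0},
    {"fingers": 65, "x": 0, "y": 0, "z": -25, "ax": 0, "ay": 0, "az": 0},
  ],
)

```text
t: 17.5
eef_pos: [0.4977, 0.0428, 0.1095]
tool_rot: [-0.001, -0.165, 0.986, -0.0]
contact_force: [-0.3, -0.3, -0.6]
gripper_width: 0.758
grasp_force: 0.0
```

Call:
jog_arm(
  rows=[
    {"fingers": 75, "x": 0, "y": 0, "z": -30, "ax": 0, "ay": 0, "az": 0},
    {"fingers": 75, "x": 0, "y": 0, "z": -30, "ax": 0, "ay": 0, "az": 0},
    {"fingers": 75, "x": 0, "y": 0, "z": -30, "ax": 0, "ay": 0, "az": 0},
    {"fingers": 75, "x": 0, "y": 0, "z": -30, "ax": 0, "ay": 0, "az": 0},
    {"fingers": 75, "x": 0, "y": 0, "z": -20, "ax": 0, "ay": 0, "az": 0},
    {"fingers": 75, "x": 0, "y": 0, "z": 0, "ax": 0, "ay": 0, "az": 0},
    {"fingers": 75, "x": 0, "y": 0, "z": 0, "ax": 0, "ay": 0, "az": 0},
    {"fingers": 75, "x": 0, "y": 0, "z": 0, "ax": 0, "ay": 0, "az": 0},
  ],
)

```text
t: 18.3
eef_pos: [0.498, 0.0429, 0.2489]
tool_rot: [-0.001, -0.165, 0.986, -0.0]
contact_force: [-0.9, 0.4, -0.4]
gripper_width: 0.877
grasp_force: 0.0
```

Run:
```python
from h import *
np.set_printoptions(precision=4,suppress=True)
for i in range(4): bot.read_camera('side')
c=cam('wrist','w7.png'); s=cam('side','s7.png'); np.save('w7T.npy',c['T'])
plan([.4405,.294,.13],19,8); o=bot.get_obs(); print(o['contact_force'])
print('arbor', proj(c,[.497,.043,.111]),proj(c,[.497,.043,.093]))
# side view collar
hsv=cv2.cvtColor(s['bgr'],cv2.COLOR_BGR2HSV);m=np.zeros((480,640),np.uint8);m[200:245,230:280]=cv2.inRange(hsv,(0,0,0),(180,255,90))[200:245,230:280]
for k in cv2.findContours(m,cv2.RETR_CCOMP,cv2.CHAIN_APPROX_NONE)[0]:
    if cv2.contourArea(k)>15:
        e=cv2.fitEllipse(k);b=cv2.boundingRect(k);print('side',e,b,ray(s,*e[0],.0065))
cv2.imwrite('pics/z7.png',np.hstack([cv2.resize(s['bgr'][190:290,275:355],None,fx=5,fy=5,interpolation=2),cv2.resize(c['bgr'][150:400,200:400],None,fx=2,fy=2,interpolation=2)]))
```

```text
t 18.6 heading 19.03487139164368 tilt 0.061059412213922866 pos [0.4985 0.0429 0.2494]
[[-3.4, 32.0, 14.9, 0.0], [-3.4, 32.0, 14.9, 0.0], [-3.4, 32.0, 14.9, 0.0], [-3.4, 32.0, 14.9, 0.0], [-3.4, 32.0, 14.9, 0.0], [-3.4, 32.0, 14.9, 0.0], [-3.4, 32.0, 14.9, 0.0], [-3.4, 32.0, 14.9, 0.0]]
[-0.2893  0.1757  0.2371]
arbor (np.float64(316.040588450853), np.float64(218.2323810751895)) (np.float64(316.07485070916687), np.float64(212.49057186246355))
side ((251.9272918701172, 223.17523193359375), (11.878761291503906, 16.392812728881836), 83.86875915527344) (244, 217, 17, 13) [0.4389 0.2906 0.0065]
side ((252.4005889892578, 223.43411254882812), (4.8683271408081055, 8.084697723388672), 91.75428771972656) (248, 221, 10, 6) [0.4395 0.2888 0.0065]
```

View pics/z7.png

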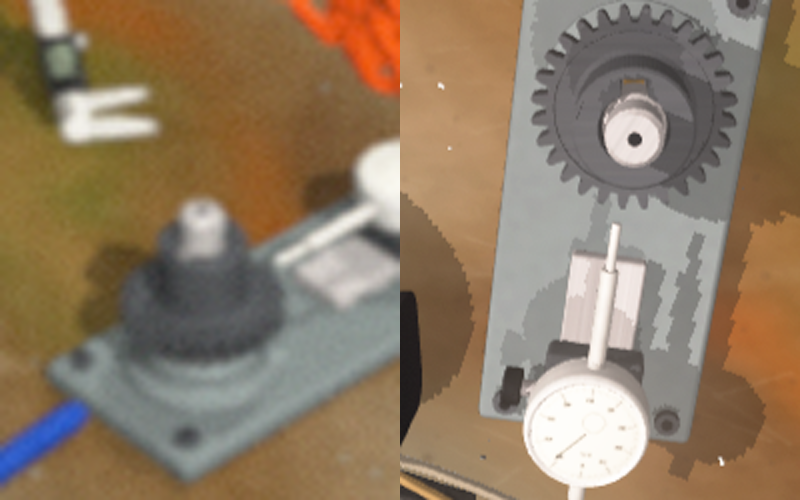

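The gear is home: its disc sits on the flange and the brass key shows inside the keyway. The arbor end is at wrist pixel (316.5,214). Now over to the collar.

Call:
jog_arm(
  rows=[
    {"fingers": 75, "x": -3, "y": 32, "z": 6, "ax": 0, "ay": 0, "az": 0},
    {"fingers": 75, "x": -3, "y": 32, "z": 10, "ax": 0, "ay": 0, "az": 0},
    {"fingers": 75, "x": -3, "y": 32, "z": 16, "ax": 0, "ay": 0, "az": 0},
    {"fingers": 75, "x": -3, "y": 32, "z": 18, "ax": 0, "ay": 0, "az": 0},
    {"fingers": 75, "x": -3.5, "y": 32, "z": 18, "ax": 0, "ay": 0, "az": 0},
    {"fingers": 75, "x": -3.5, "y": 32, "z": 18, "ax": 0, "ay": 0, "az": 0},
    {"fingers": 75, "x": -3.5, "y": 32, "z": 18, "ax": 0, "ay": 0, "az": 0},
    {"fingers": 75, "x": -3.5, "y": 31, "z": 15, "ax": 0, "ay": 0, "az": 0},
  ],
)

```text
t: 19.4
eef_pos: [0.4395, 0.2937, 0.1297]
tool_rot: [-0.0, -0.165, 0.986, -0.0]
contact_force: [0.5, -0.7, 0.0]
gripper_width: 0.877
grasp_force: 0.0
```

```bash
cat >> h.py <<'E'
def collar(c,zt,r=60,lo=90):
    u,v=[int(a) for a in proj(c,[*c['guess'],zt])]
    m=np.zeros((480,640),np.uint8);g=cv2.cvtColor(c['bgr'],cv2.COLOR_BGR2HSV)
    s=np.s_[max(0,v-r):v+r,max(0,u-r):u+r];m[s]=cv2.inRange(g,(0,0,0),(180,255,lo))[s]
    print('guess px',u,v)
    for k in cv2.findContours(m,cv2.RETR_CCOMP,cv2.CHAIN_APPROX_NONE)[0]:
        if cv2.contourArea(k)>300:
            e=cv2.fitEllipse(k);print(np.round([*e[0],*e[1],e[2]],1),cv2.boundingRect(k),cv2.contourArea(k),ray(c,*e[0],zt))
E
python3 - <<'E'
from h import *
np.set_printoptions(precision=4,suppress=True)
for i in range(4): bot.read_camera('side')
c=cam('wrist','w8.png');c['guess']=(.440,.292)
for lo in (70,90,110): collar(c,.013,75,lo)
plan([.44,.292,.01],19,8)
w=dict(c);w['T']=np.load('w7T.npy');print('arbor w7',ray(w,316.5,214,.111))
E
```

```text
guess px 314 227
guess px 314 227
guess px 314 227
[318.  229.5  39.   41.3  65.2] (296, 210, 44, 42) 479.0 [0.4404 0.2949 0.013 ]
[317.9 227.   71.9  74.5 100.9] (284, 190, 74, 60) 329.0 [0.4389 0.2943 0.013 ]
t 19.65 heading 19.015825762372877 tilt 0.044544834575950064 pos [0.4404 0.2918 0.1308]
[[0.0, 0.0, 15.1, 0.0], [0.0, 0.0, 15.1, 0.0], [0.0, 0.0, 15.1, 0.0], [0.0, 0.0, 15.1, 0.0], [0.0, 0.0, 15.1, 0.0], [0.0, 0.0, 15.1, 0.0], [0.0, 0.0, 15.1, 0.0], [0.0, 0.0, 15.1, 0.0]]
arbor w7 [0.4941 0.0423 0.111 ]
```

Call:
jog_arm(
  rows=[
    {"fingers": 75, "x": -1.2, "y": 0.7, "z": 18, "ax": 0, "ay": 0, "az": 0},
    {"fingers": 75, "x": -1.2, "y": 0.6, "z": 26, "ax": 0, "ay": 0, "az": 0},
    {"fingers": 75, "x": 0, "y": 0, "z": 28, "ax": 0, "ay": 0, "az": 0},
    {"fingers": 75, "x": 0, "y": 0, "z": 26, "ax": 0, "ay": 0, "az": 0},
    {"fingers": 75, "x": 0, "y": 0, "z": 16, "ax": 0, "ay": 0, "az": 0},
    {"fingers": 75, "x": 0, "y": 0, "z": 9, "ax": 0, "ay": 0, "az": 0},
    {"fingers": 75, "x": 0, "y": 0, "z": 4, "ax": 0, "ay": 0, "az": 0},
    {"fingers": 70, "x": 0, "y": 0, "z": 0, "ax": 0, "ay": 0, "az": 0},
  ],
)

```text
t: 20.45
eef_pos: [0.4426, 0.2941, 0.0042]
tool_rot: [0.0, -0.165, 0.986, 0.0]
contact_force: [0.3, 0.5, -0.4]
gripper_width: 0.818
grasp_force: 0.0
```

Call:
jog_arm(
  rows=[
    {"fingers": 60, "x": 0, "y": 0, "z": 1.5, "ax": 0, "ay": 0, "az": 0},
    {"fingers": 52, "x": 0, "y": 0, "z": 1, "ax": 0, "ay": 0, "az": 0},
    {"fingers": 35, "x": 0, "y": 0, "z": 0, "ax": 0, "ay": 0, "az": 0},
    {"fingers": 35, "x": 0, "y": 0, "z": 0, "ax": 0, "ay": 0, "az": 0},
    {"fingers": 35, "x": 0, "y": 0, "z": 0, "ax": 0, "ay": 0, "az": 0},
    {"fingers": 35, "x": 0, "y": 0, "z": 0, "ax": 0, "ay": 0, "az": 0},
    {"fingers": 35, "x": 0, "y": 0, "z": 0, "ax": 0, "ay": 0, "az": 0},
    {"fingers": 35, "x": 0, "y": 0, "z": 0, "ax": 0, "ay": 0, "az": 0},
  ],
  force=40,
)

```text
t: 21.25
eef_pos: [0.4425, 0.2949, 0.0023]
tool_rot: [0.001, -0.165, 0.986, 0.0]
contact_force: [-1.5, -0.3, 5.8]
gripper_width: 0.56
grasp_force: 40.3
```

Call:
jog_arm(
  rows=[
    {"fingers": 35, "x": 0, "y": 0, "z": -6, "ax": 0, "ay": 0, "az": 0},
    {"fingers": 35, "x": 0, "y": 0, "z": -15, "ax": 0, "ay": 0, "az": 0},
    {"fingers": 35, "x": 0, "y": 0, "z": -28, "ax": 0, "ay": 0, "az": 0},
    {"fingers": 35, "x": 0, "y": 0, "z": -30, "ax": 0, "ay": 0, "az": 0},
    {"fingers": 35, "x": 0, "y": 0, "z": -30, "ax": 0, "ay": 0, "az": 0},
    {"fingers": 35, "x": 0, "y": 0, "z": -26, "ax": 0, "ay": 0, "az": 0},
    {"fingers": 35, "x": 0, "y": 0, "z": -10, "ax": 0, "ay": 0, "az": 0},
    {"fingers": 35, "x": 0, "y": 0, "z": 0, "ax": 0, "ay": 0, "az": 0},
  ],
)

```text
t: 22.05
eef_pos: [0.4426, 0.2951, 0.1477]
tool_rot: [0.001, -0.165, 0.986, 0.001]
contact_force: [0.6, 0.4, -1.7]
gripper_width: 0.555
grasp_force: 41.6
```

Run:
```python
from h import *
np.set_printoptions(precision=4,suppress=True)
for i in range(4): bot.read_camera('side')
c=cam('wrist','w9.png'); p,r=pose(); np.save('w9T.npy',c['T'])
c['guess']=p[:2]
for lo in (80,110,140): print(lo); collar(c,p[2]+.013,130,lo)
plan([.4988,.0430,.15],19,8)
g=cv2.cvtColor(c['bgr'],cv2.COLOR_BGR2GRAY)
u,v=[int(a) for a in proj(c,p+[0,0,.013])]
print('col',[(y,int(g[y,u])) for y in range(v-80,v+80,4)]); print('row',[(x,int(g[v,x])) for x in range(u-90,u+90,4)])
```

```text
80
guess px 313 325
[311.5 323.6  50.1  67.8 119. ] (279, 304, 70, 49) 1061.5 [0.4409 0.293  0.1579]
[313.9 376.5 176.7 270.6  88.7] (183, 288, 260, 167) 18879.5 [0.4601 0.3005 0.1579]
[358.3 238.8  35.   76.1 120.4] (307, 241, 74, 44) 323.5 [0.4077 0.2975 0.1579]
110
guess px 313 325
[312.7 362.7 206.  251.   89.6] (183, 240, 260, 215) 28772.0 [0.455  0.2983 0.1579]
[305.5 395.2  20.6  52.4 124.7] (283, 377, 46, 38) 759.0 [0.4683 0.3001 0.1579]
140
guess px 313 325
[314.3 369.1 228.1 262.6  84.6] (183, 240, 260, 215) 44025.5 [0.4572 0.2996 0.1579]
[305.7 395.4  20.2  51.  124.7] (284, 377, 45, 37) 730.0 [0.4683 0.3002 0.1579]
[368.3 385.4  62.6  82.7 148.6] (324, 343, 77, 81) 3084.5 [0.4572 0.3198 0.1579]
[296.6 390.5  80.3 141.8  93.7] (233, 342, 132, 89) 3780.5 [0.4675 0.2965 0.1579]
[316.7 308.5  53.4  69.   89.3] (281, 282, 72, 55) 2882.0 [0.4351 0.2929 0.1579]
t 22.3 heading 19.040848033998675 tilt 0.15677894724513528 pos [0.4412 0.2939 0.1449]
[[3.4, -32.0, -0.6, 0.0], [3.4, -32.0, -0.6, 0.0], [3.4, -32.0, -0.6, 0.0], [3.4, -32.0, -0.6, 0.0], [3.4, -32.0, -0.6, 0.0], [3.4, -32
[... 357 characters left out ...]
341, 62), (345, 64), (349, 64), (353, 80), (357, 88), (361, 89), (365, 88), (369, 88), (373, 87), (377, 90), (381, 59), (385, 72), (389, 80), (393, 228), (397, 228), (401, 227)]
row [(223, 154), (227, 146), (231, 48), (235, 42), (239, 42), (243, 44), (247, 44), (251, 85), (255, 88), (259, 88), (263, 89), (267, 89), (271, 89), (275, 90), (279, 76), (283, 60), (287, 59), (291, 102), (295, 146), (299, 146), (303, 144), (307, 142), (311, 138), (315, 136), (319, 134), (323, 134), (327, 132), (331, 132), (335, 133), (339, 134), (343, 64), (347, 81), (351, 85), (355, 114), (359, 113), (363, 111), (367, 108), (371, 107), (375, 111), (379, 112), (383, 102), (387, 56), (391, 57), (395, 56), (399, 57)]
```

Call:
jog_arm(
  rows=[
    {"fingers": 35, "x": 3.4, "y": -22, "z": -3, "ax": 0, "ay": 0, "az": 0},
    {"fingers": 35, "x": 3.4, "y": -35, "z": -2, "ax": 0, "ay": 0, "az": 0},
    {"fingers": 35, "x": 3.4, "y": -40, "z": 0, "ax": 0, "ay": 0, "az": 0},
    {"fingers": 35, "x": 3.4, "y": -40, "z": 0, "ax": 0, "ay": 0, "az": 0},
    {"fingers": 35, "x": 3.4, "y": -40, "z": 0, "ax": 0, "ay": 0, "az": 0},
    {"fingers": 35, "x": 3.4, "y": -38, "z": 0, "ax": 0, "ay": 0, "az": 0},
    {"fingers": 35, "x": 3.4, "y": -27, "z": 0, "ax": 0, "ay": 0, "az": 0},
    {"fingers": 35, "x": 3.0, "y": -14, "z": 0, "ax": 0, "ay": 0, "az": 0},
  ],
)

```text
t: 23.1
eef_pos: [0.5001, 0.0404, 0.1505]
tool_rot: [-0.001, -0.163, 0.987, -0.001]
contact_force: [-0.2, 0.1, -1.5]
gripper_width: 0.556
grasp_force: 41.6
```

Run:
```python
from h import *
np.set_printoptions(precision=4,suppress=True)
for i in range(6): s=cam('side')
cv2.imwrite('pics/s10.png',s['bgr'])
plan([.499,.043,.15],19,1)
g=cv2.cvtColor(s['bgr'],cv2.COLOR_BGR2GRAY); p=pose()[0]
print('proj collar centre',proj(s,[.497,.043,p[2]+.005]),'arbor end',proj(s,[.497,.043,.111]))
for v in range(206,246,3): print(v,g[v,290:344:2])
```

```text
t 23.4 heading 19.153682547660264 tilt 0.05002289862664673 pos [0.4999 0.0452 0.151 ]
[[1.5, -1.8, 1.0, 0.2]]
proj collar centre (np.float64(314.432287305106), np.float64(216.70087815090068)) arbor end (np.float64(314.56450515861394), np.float64(231.5995747845874))
206 [ 65  82  98 105 111 104  96  89  41  29  65  98 103 100  99  65  43  42
  33  40  41  44  50  67  99 107 103]
209 [225 208 215 223 223 212 137  87  39  47  66  79  75  76  85  82  52  36
  35  33  43  70  97  99  96  96 104]
212 [232 222 161 146 138 122 122 100  56  79  82  76  59  53  59 112 127  61
  34  56  93 101  95  97  93  97 100]
215 [176 180 165 184 224 228 227 169  79  76  66  72  71  61  51 107 136  69
  39  64  95  94  94  90  93  90  97]
218 [103  94  85  79  90 103 108  91  62  79  88  89  92 105  82 115 132  68
  43  70  92  99  94  92  92  98  96]
221 [ 91  81  77  74  73  95 106  99  64  56  65  80  80  83  76 105 145  98
  89 102  97  97  94  90  91  90  96]
224 [ 87  80  76  74  71  78 101 104 103  88  72  74  73  77  81  87 106 103
  99 101 100  88  87  88  87  77  77]
227 [ 76  72  71  70  83 103 106 107 104 108 100 100 100 107 103 102 106 101
 101 100  99  95  94  72  67  61  65]
230 [102  84  74  75  78  95 104 107 107 106 106 134 152 154 132 104 105 103
 101  99  99 102  92  75  66  70  84]
233 [ 76  72  73  74  81  88 107 111 110 107 110 168 181 186 194 124 100 101
 104  97  96 102  98 106 118 113 160]
236 [ 94  96  96  97 102 103  98 102  99  88  86 144 188 190 176 109  94  98
 103 103 106 126 138 148 205 233 224]
239 [118 116  96  85  78  79  84  92  86  79  97 147 178 182 165 106  94  97
 119 132 122 150 204 206 196 178 174]
242 [123 104  82  80  70  72  70  67  57  66  87 102  95  93  92  96  89  92
 108 111 179 190 163 174 197 203 201]
245 [117  93  80  82  76  82  79  71  57  54  69  79  83  85  84  86  72  84
  88  91 116 132 143 180 202 193 184]
```

Call:
jog_arm(
  rows=[
    {"fingers": 35, "x": 0.9, "y": -1.8, "z": 3, "ax": 0, "ay": 0, "az": 0},
    {"fingers": 35, "x": 0, "y": 0, "z": 8, "ax": 0, "ay": 0, "az": 0},
    {"fingers": 35, "x": 0, "y": 0, "z": 8, "ax": 0, "ay": 0, "az": 0},
    {"fingers": 35, "x": 0, "y": 0, "z": 6, "ax": 0, "ay": 0, "az": 0},
    {"fingers": 35, "x": 0, "y": 0, "z": 4, "ax": 0, "ay": 0, "az": 0},
    {"fingers": 35, "x": 0, "y": 0, "z": 2, "ax": 0, "ay": 0, "az": 0},
    {"fingers": 35, "x": 0, "y": 0, "z": 0, "ax": 0, "ay": 0, "az": 0},
    {"fingers": 35, "x": 0, "y": 0, "z": 0, "ax": 0, "ay": 0, "az": 0},
  ],
)

```text
t: 24.2
eef_pos: [0.5001, 0.0417, 0.1205]
tool_rot: [0.0, -0.165, 0.986, 0.0]
contact_force: [-0.3, 0.1, -1.7]
gripper_width: 0.561
grasp_force: 41.6
```

Call:
jog_arm(
  rows=[
    {"fingers": 35, "x": 0, "y": 0, "z": 0, "ax": 0, "ay": 0, "az": 0},
    {"fingers": 35, "x": 0, "y": 0, "z": 1.5, "ax": 0, "ay": 0, "az": 0},
    {"fingers": 35, "x": 0, "y": 0, "z": 1.5, "ax": 0, "ay": 0, "az": 0},
    {"fingers": 35, "x": 0, "y": 0, "z": 1.5, "ax": 0, "ay": 0, "az": 0},
    {"fingers": 35, "x": 0, "y": 0, "z": 1.5, "ax": 0, "ay": 0, "az": 0},
    {"fingers": 35, "x": 0, "y": 0, "z": 1, "ax": 0, "ay": 0, "az": 0},
    {"fingers": 35, "x": 0, "y": 0, "z": 0, "ax": 0, "ay": 0, "az": 0},
    {"fingers": 35, "x": 0, "y": 0, "z": 0, "ax": 0, "ay": 0, "az": 0},
  ],
)

```text
t: 25.0
eef_pos: [0.4999, 0.0418, 0.1134]
tool_rot: [-0.0, -0.165, 0.986, 0.0]
contact_force: [0.5, 0.0, -1.7]
gripper_width: 0.559
grasp_force: 41.6
```

Call:
jog_arm(
  rows=[
    {"fingers": 35, "x": 0.4, "y": 1.2, "z": 0, "ax": 0, "ay": 0, "az": 0},
    {"fingers": 35, "x": 0, "y": 0, "z": 0, "ax": 0, "ay": 0, "az": 0},
    {"fingers": 35, "x": 0, "y": 0, "z": 1, "ax": 0, "ay": 0, "az": 0},
    {"fingers": 35, "x": 0, "y": 0, "z": 1.5, "ax": 0, "ay": 0, "az": 0},
    {"fingers": 35, "x": 0, "y": 0, "z": 1.5, "ax": 0, "ay": 0, "az": 0},
    {"fingers": 35, "x": 0, "y": 0, "z": 1.5, "ax": 0, "ay": 0, "az": 0},
    {"fingers": 35, "x": 0, "y": 0, "z": 1, "ax": 0, "ay": 0, "az": 0},
    {"fingers": 35, "x": 0, "y": 0, "z": 0, "ax": 0, "ay": 0, "az": 0},
  ],
)

```text
t: 25.8
eef_pos: [0.499, 0.0427, 0.1067]
tool_rot: [-0.0, -0.165, 0.986, -0.0]
contact_force: [-0.2, -1.1, -2.6]
gripper_width: 0.56
grasp_force: 41.6
```

Call:
jog_arm(
  rows=[
    {"fingers": 35, "x": 0, "y": 0, "z": 1, "ax": 0, "ay": 0, "az": 0},
    {"fingers": 35, "x": 0, "y": 0, "z": 1, "ax": 0, "ay": 0, "az": 0},
    {"fingers": 35, "x": 0, "y": 0, "z": 1.5, "ax": 0, "ay": 0, "az": 0},
    {"fingers": 35, "x": 0, "y": 0, "z": 1.5, "ax": 0, "ay": 0, "az": 0},
    {"fingers": 35, "x": 0, "y": 0, "z": 1.5, "ax": 0, "ay": 0, "az": 0},
    {"fingers": 35, "x": 0, "y": 0, "z": 1, "ax": 0, "ay": 0, "az": 0},
    {"fingers": 35, "x": 0, "y": 0, "z": 0, "ax": 0, "ay": 0, "az": 0},
    {"fingers": 35, "x": 0, "y": 0, "z": 0, "ax": 0, "ay": 0, "az": 0},
  ],
)

```text
t: 26.6
eef_pos: [0.4991, 0.0428, 0.0994]
tool_rot: [-0.0, -0.165, 0.986, 0.0]
contact_force: [0.4, 0.3, -1.8]
gripper_width: 0.558
grasp_force: 41.6
```

Call:
jog_arm(
  rows=[
    {"fingers": 35, "x": 0, "y": 0, "z": 0.4, "ax": 0, "ay": 0, "az": 0},
    {"fingers": 35, "x": 0, "y": 0, "z": 0.4, "ax": 0, "ay": 0, "az": 0},
    {"fingers": 35, "x": 0, "y": 0, "z": 0.4, "ax": 0, "ay": 0, "az": 0},
    {"fingers": 35, "x": 0, "y": 0, "z": 0.4, "ax": 0, "ay": 0, "az": 0},
    {"fingers": 35, "x": 0, "y": 0, "z": 0.4, "ax": 0, "ay": 0, "az": 0},
    {"fingers": 35, "x": 0, "y": 0, "z": 0, "ax": 0, "ay": 0, "az": 0},
    {"fingers": 35, "x": 0, "y": 0, "z": 0, "ax": 0, "ay": 0, "az": 0},
    {"fingers": 35, "x": 0, "y": 0, "z": 0, "ax": 0, "ay": 0, "az": 0},
  ],
)

```text
t: 27.4
eef_pos: [0.4992, 0.0428, 0.0974]
tool_rot: [0.0, -0.165, 0.986, 0.0]
contact_force: [0.2, -0.7, -1.8]
gripper_width: 0.561
grasp_force: 41.6
```

Call:
jog_arm(
  rows=[
    {"fingers": 35, "x": 0, "y": 0, "z": 0.4, "ax": 0, "ay": 0, "az": 0},
    {"fingers": 35, "x": 0, "y": 0, "z": 0.4, "ax": 0, "ay": 0, "az": 0},
    {"fingers": 35, "x": 0, "y": 0, "z": 0.4, "ax": 0, "ay": 0, "az": 0},
    {"fingers": 35, "x": 0, "y": 0, "z": 0.4, "ax": 0, "ay": 0, "az": 0},
    {"fingers": 35, "x": 0, "y": 0, "z": 0.4, "ax": 0, "ay": 0, "az": 0},
    {"fingers": 35, "x": 0, "y": 0, "z": 0, "ax": 0, "ay": 0, "az": 0},
    {"fingers": 35, "x": 0, "y": 0, "z": 0, "ax": 0, "ay": 0, "az": 0},
    {"fingers": 35, "x": 0, "y": 0, "z": 0, "ax": 0, "ay": 0, "az": 0},
  ],
)

```text
t: 28.2
eef_pos: [0.4992, 0.0428, 0.0954]
tool_rot: [0.0, -0.165, 0.986, 0.0]
contact_force: [-0.1, 0.8, -0.3]
gripper_width: 0.56
grasp_force: 41.7
```

Call:
jog_arm(
  rows=[
    {"fingers": 35, "x": 0, "y": 0, "z": 0.3, "ax": 0, "ay": 0, "az": 0},
    {"fingers": 35, "x": 0, "y": 0, "z": 0.2, "ax": 0, "ay": 0, "az": 0},
    {"fingers": 35, "x": 0, "y": 0, "z": 0, "ax": 0, "ay": 0, "az": 0},
    {"fingers": 35, "x": 0, "y": 0, "z": 0, "ax": 0, "ay": 0, "az": 0},
    {"fingers": 35, "x": 0, "y": 0, "z": 0, "ax": 0, "ay": 0, "az": 0},
    {"fingers": 35, "x": 0, "y": 0, "z": 0, "ax": 0, "ay": 0, "az": 0},
    {"fingers": 35, "x": 0, "y": 0, "z": 0, "ax": 0, "ay": 0, "az": 0},
    {"fingers": 35, "x": 0, "y": 0, "z": 0, "ax": 0, "ay": 0, "az": 0},
  ],
)

```text
t: 29.0
eef_pos: [0.4992, 0.0428, 0.0953]
tool_rot: [0.0, -0.165, 0.986, 0.0]
contact_force: [-2.5, 0.4, 4.9]
gripper_width: 0.556
grasp_force: 42.3
```

Firm contact on the hub at the expected height. Releasing and rising.

Call:
jog_arm(
  rows=[
    {"fingers": 35, "x": 0, "y": 0, "z": -0.3, "ax": 0, "ay": 0, "az": 0},
    {"fingers": 52, "x": 0, "y": 0, "z": 0, "ax": 0, "ay": 0, "az": 0},
    {"fingers": 70, "x": 0, "y": 0, "z": 0, "ax": 0, "ay": 0, "az": 0},
    {"fingers": 70, "x": 0, "y": 0, "z": 0, "ax": 0, "ay": 0, "az": 0},
    {"fingers": 70, "x": 0, "y": 0, "z": 0, "ax": 0, "ay": 0, "az": 0},
    {"fingers": 70, "x": 0, "y": 0, "z": -5, "ax": 0, "ay": 0, "az": 0},
    {"fingers": 70, "x": 0, "y": 0, "z": -15, "ax": 0, "ay": 0, "az": 0},
    {"fingers": 70, "x": 0, "y": 0, "z": -25, "ax": 0, "ay": 0, "az": 0},
  ],
)

```text
t: 29.8
eef_pos: [0.4981, 0.0426, 0.1398]
tool_rot: [-0.002, -0.165, 0.986, -0.0]
contact_force: [0.4, 0.4, 0.6]
gripper_width: 0.818
grasp_force: 0.0
```

Call:
jog_arm(
  rows=[
    {"fingers": 70, "x": 0, "y": 0, "z": -30, "ax": 0, "ay": 0, "az": 0},
    {"fingers": 70, "x": 0, "y": 0, "z": -30, "ax": 0, "ay": 0, "az": 0},
    {"fingers": 70, "x": 0, "y": 0, "z": -30, "ax": 0, "ay": 0, "az": 0},
    {"fingers": 70, "x": 0, "y": 0, "z": -15, "ax": 0, "ay": 0, "az": 0},
    {"fingers": 70, "x": 0, "y": 0, "z": 0, "ax": 0, "ay": 0, "az": 0},
    {"fingers": 70, "x": 0, "y": 0, "z": 0, "ax": 0, "ay": 0, "az": 0},
    {"fingers": 70, "x": 0, "y": 0, "z": 0, "ax": 0, "ay": 0, "az": 0},
    {"fingers": 70, "x": 0, "y": 0, "z": 0, "ax": 0, "ay": 0, "az": 0},
  ],
)

```text
t: 30.6
eef_pos: [0.4984, 0.0426, 0.2441]
tool_rot: [-0.001, -0.165, 0.986, -0.0]
contact_force: [-0.1, -0.0, -0.4]
gripper_width: 0.818
grasp_force: 0.0
```

Run:
```python
from h import *
np.set_printoptions(precision=4,suppress=True,linewidth=150)
for i in range(4): bot.read_camera('side')
c=cam('wrist','w11.png'); o=bot.get_obs(); print(o['t'],o['eef_pos'],o['contact_force'],o['gripper_width'])
g=cv2.cvtColor(c['bgr'],cv2.COLOR_BGR2GRAY)
for z in (.111,.106,.093): print(proj(c,[.4975,.043,z]))
u,v=[int(a) for a in proj(c,[.4975,.043,.106])]
print('row',v,u-50,g[v,u-50:u+50:2]);print('col',u,v-70,g[v-70:v+50:2,u])
```

```text
30.85 [0.499  0.0428 0.2449] [ 1.3324  0.2921 -0.5742] 0.8206541874239794
(np.float64(316.2960736470221), np.float64(219.44501826040766))
(np.float64(316.3018330900434), np.float64(217.73160918305487))
(np.float64(316.315943989839), np.float64(213.5336782876098))
row 217 266 [169 170  91  89 112 112 100 111 120 106 105 104 106 104 101  97  63  66 148 232 231 231 231 223 220 128  61 199 228 229 230 231 165 153  67  68 102
 102  99  98  99  98  99  97  86  84  87  75  61 113]
col 316 147 [149 136 157 155 154 134  70  94  96  91 100  99  98  97 100  80  73  66  90 104 108 107 107 107 106 106  93 111 145 210 220 228 223 227 230 128  63
  63 159 229 228 230 225 160  72  90 104 104 106 105 103 100 102 139 171 172 171 170 170 170]
```

```bash
python3 -c "
from station import bot
print(bot.hand_in())"
```

```text
the job is handed in; nothing more can be done
None
```

The gear is fully home on the flange with its keyway over the key, the collar lies centred on the gear's hub, the gripper is clear, and the job is handed in; no verdict came back, and the collar's final seat was checked by contact height, force and a numeric check of a wrist image rather than by eye.

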